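# Stand the sole blank on edge and hold the activator lid at the loading mark

## Robot

A 7-joint arm with a two-finger parallel gripper is mounted at the origin on the work surface. World frame = base frame: x ahead of the robot, y to its left, z up, the work surface at z = 0. Lengths are in m, angles in rad, forces in N, time in s.
With the tool pointing down it reaches from about 0.4 to 0.85 m from the base axis. Payload 10.4 kg.
Tool frame: the origin (TCP) lies between the finger pads; the fingertips stand 14 mm ahead of it and the grasp point (between the pads) lies 5 mm behind it (r.finger_overhang is the z of the fingertips in the tool frame, in m); z points along the fingers, y is the line along which they close (so a half turn about z gives the same grasp; the last joint's range is limited). The gripper opens to 87 mm and grips with 3 to 60 N. Pads are 19 mm wide; open, the fingers measure 117 mm over their backs; the gripper's body (75 mm by 190 mm) begins 51 mm behind the grasp point.
Start: joints at [1.253, 0.332, -0.065, 1.46, 0.022, 1.35, -0.088], TCP at [0.182, -0.598, 0.209] pointing down, gripper open.
Joint ranges: [-2.6, 2.6], [-0.5, 2.12], [-1.47, 1.34], [0.16, 2.42], [-1.27, 4.41], [0.06, 2.06], [-2.6, 2.6]. Speed limits (rad/s): [2.22, 2.22, 2.79, 2.79, 3.14, 3.14, 3.14].

## Interface

Orientations are given as a unit quaternion [x, y, z, w].
In Python, from bench import r, optics gives the robot as it stands.
- The arm moves only by the shell command python3 -m pendant 'ROWS' [FORCE]. ROWS is JSON, a list of rows, each a list of 7 numbers: the closure, from -1 (fully open) to 1 (shut), then the shift along the tool's x, y, z scaled (see below), then the turn, a rotation vector about the tool's x, y, z scaled (see below). In form: [[grip, x, y, z, rx, ry, rz], ...]. A call has 1 to 8 rows; each row is the pose to reach, as a shift and turn from the pose commanded when the call began, along the tool's axes at that moment; what a row does not reach only later rows make up. The controller multiplies each number of a shift by 0.3 m and each number of a turn by 120 degrees. A row lasts 1/8 s, in which the tool goes at most 62.5 mm and 10.7 degrees, less where a joint would pass 70% of its speed; a pose out of reach is approached as far as the arm can. A call with a number of a shift or a turn outside -1 to 1 is refused whole. A call with a gripper value outside its range is refused whole. The fingers move at their own pace and stop on an object; FORCE is the grip in N (left out, the last holds). Time passes only in rows, so rows that repeat a pose let the fingers close. It gives the time, the measured TCP pose, the force, the opening and the grip force at its end, in the units of the state.
- r.read_state(): the state, without advancing time (a new reading comes with each control period).
- optics.camera(name): name is "side" or "top"; returns a dict with "pixels" (480x640x3 uint8, red, green, blue), "vfov" (degrees; the focal length in pixels is half the picture's height over the tangent of half this angle, whatever the lens; pixels are square), "cx", "cy" (the principal point, pixels), "D" ([k1, k2, p1, p2, k3] as OpenCV has them; the pictures are not rectified), "rvec" (rotation vector, rad) and "tvec" (3), from world to camera coordinates, as OpenCV has them. Camera axes: x right, y down, z forward; pixel columns grow to the right and rows downward; lengths in m; the calibration is good to about 2 mm. A picture is of the moment at which its call begins. There is no depth.
- r.close_job(): hands the job in; it is judged then, once.
The state is a dict: "time": time; "joint_positions": joint angles; "joint_vel": joint speeds; "joint_torque": joint torques, N m; "ee_pos": TCP position; "eef_rot": TCP orientation; "ft_force": force on the tool from outside, world axes, zero at the start; "torque": the same for the moment, N m; "width": finger opening in m; "grip_force": force on a finger pad.
Only numpy, scipy, OpenCV 4.12 (cv2) and the standard library are available. Lean on these libraries where they do the work, as an engineer would, in place of code of your own. Each camera call takes 0.05 s, during which the arm holds its last target. There are 200 camera calls.

## Task

Get things ready for me to load the cement activator: first stand the flat rubber blank upright on any one of its narrow edges on the bench and let go of it, so that I can take it without touching its faces. Then lift the activator's spring-shut lid to the long loading mark on the quadrant (35 degrees open, never as far as the upper mark, or the heat is lost) and keep holding it there: you finish still holding the lid at the mark. Leave the last, hammer, tin and brush where they are.

Things in the scene. Friction and masses are not known exactly. Their poses are not given: they have to be found in the camera images.
- activator: Bench-top cement activator: a grey sheet-metal chest, 250 mm deep (x), 360 mm wide (y), 120 mm high without its lid, fixed to the bench. Origin: centre of its underside, on the bench. +x points from its front (control knobs, lid handle) to the hinged back, +y to its left side, z up.
- long_mark (a point): Loading mark: a long dark tab on the aluminium quadrant plate that stands beside the lid on the chest's right (-y) side, centred on the hinge, 95 to 135 mm out from it. This point is the tab's tip, 8 mm outside the plate, 143 mm from the hinge axis, at 35 degrees (0.61 rad) of lid opening. Two short marks are at 20 and 50 degrees. A dark needle on the lid's edge sweeps over the plate.
- lid_hinge (a point): The middle of the lid's hinge axis, fixed on the chest: 125 mm behind its centre and 130 mm above the bench. Axes as the chest's; the hinge axis is its y.
- lid_handle (a point): Middle of the lid's handle: a black round bar, 14 mm thick, 132 mm long, parallel to the hinge (its y), on two 12 mm posts 58 mm either side of the middle, along the lid's front edge, its axis 40 mm above the lid's top. Shut, it is 225 mm in front of the hinge axis, 55 mm above it and 185 mm above the bench. Turns with the lid: z away from the lid's top, x from handle to hinge.
- lid (a joint): Opening of the lid in rad: 0 shut, 0.61 at the long mark, 0.87 at the upper short mark, 1.4 at most. The lid (grey, 362 x 256 x 15 mm, top 145 mm above the bench when shut, about 0.6 kg) is hinged at its back and opens up and back. A spring shuts it: with its weight it takes about 7 N at the handle to start it and 9 N at the long mark. Let go, it falls shut.
- blank: Sole-raise blank: a plain dark rubber block 84 mm (x) by 64 mm (y) by 25 mm thick (z), about 80 g, lying flat on the bare bench to the right of the chest, clear of other things by 50 mm or more. Origin: centre of its underside as it lies (z up).
- blank_mid (a point): The centre of the blank: 12.5 mm above the bench while it lies flat, 42 mm when it stands on a 64 x 25 mm edge, 32 mm on an 84 x 25 mm edge. Axes as the blank's.
- last: Bystander: pale wooden shoe last, 270 mm long (toe to its x), 90 mm wide, 100 mm high, standing on its sole. Origin: underside, mid-length.
- hammer: Bystander: hammer about 260 mm long lying on the bench along its x. Origin: underside, middle.
- tin: Bystander: flat round polish tin, 76 mm across, 28 mm high. Origin: centre of its underside.
- brush: Bystander: wooden shoe brush, 170 x 52 mm, 44 mm high, bristles down. Origin: centre of its underside.
Not all that is in view belongs to the job. Several things look just like the blank: the one meant starts farthest to the robot's left.

How it is judged:
On the way, in this order (a step that is already met when the one before it is completed fails the run):
1. the blank stands upright on a narrow edge on the bench, let go and at rest (angle between blank's own z axis and vertical between 1.49 and 1.65 rad and (height (world z) of blank_mid between 0.029 and 0.035 m or height (world z) of blank_mid between 0.039 and 0.045 m) and linear speed of blank below 0.02 m/s and contact force between the fingers and blank below 0.1 N), for 0.4 s.
2. the lid is raised to the long mark in the gripper's hold (value of joint lid between 0.54 and 0.68 rad and contact force between the fingers and lid above 3 N), for 0.3 s.
At the end, for the whole second after the job is handed in: The lid is held by the fingers (contact over 3 N), still, within 0.07 rad (4 degrees) of the long mark at 0.61 rad, and the blank stands by itself on a narrow edge on the bench, its faces within 0.08 rad of vertical, at rest and untouched by the fingers (all of step 1 and all of step 2 and velocity of joint lid between -0.05 and 0.05 rad/s); the arm keeps its last pose, push and grip.
It fails at once if the shoe last is moved by more than 30 mm (distance of last from where it was at the start of the episode above 0.03 m).
It fails at once if the hammer is moved by more than 30 mm (distance of hammer from where it was at the start of the episode above 0.03 m).
It fails at once if the polish tin is moved by more than 30 mm (distance of tin from where it was at the start of the episode above 0.03 m).
It fails at once if the brush is moved by more than 30 mm (distance of brush from where it was at the start of the episode above 0.03 m).
It fails at once if the lid is opened as far as the upper mark (value of joint lid above 0.87 rad).
It also fails if it takes over 58 s, if anything falls off the work surface, if the arm or the gripper's body presses on something with over 40 N, if the wrist force passes 120 N, or if a joint passes its speed limit or range.

## Working session

There is one attempt and no reset: what is moved stays moved. The work goes in short steps, Python scripts to look and compute and a shell command to move; the robot and the scene stay as the last step left them, time stands still between calls to the robot, and variables do not carry over. Pictures are saved under pics/ and viewed, at most 10 in all, crops included, and the job is handed in when it is done.

```bash
ls; mkdir -p pics; python3 - <<'E'
from bench import r, optics
import cv2
print(r.read_state())
for n in("side","top"):
    c=optics.camera(n); cv2.imwrite(f"pics/{n}0.png",c["pixels"][:,:,::-1])
    print(n,{k:v for k,v in c.items() if k!="pixels"})
E
```

```text
pics
{'time': 0.0, 'joint_positions': array([ 1.25339954,  0.33283106, -0.0646815 ,  1.46095922,  0.02161857,
        1.34988774, -0.08845914]), 'joint_vel': array([ 1.46606623e-04,  9.54820331e-04, -3.48763711e-04, -1.78931069e-03,
        8.39771608e-04,  1.44779402e-05, -9.24525726e-04]), 'joint_torque': array([ 2.71438248e-04, -6.23260117e+01,  2.47428456e-02, -3.89892161e+01,
       -6.14063255e-02,  3.99382459e-02,  1.76983694e-04]), 'ee_pos': array([ 0.1814485 , -0.59765483,  0.20857085]), 'eef_rot': array([ 9.89152686e-01,  1.46889347e-01, -1.46249967e-04, -6.79174735e-04]), 'ft_force': array([0.5481096 , 0.1076718 , 0.09741486]), 'torque': array([-0.01187568,  0.01740779,  0.00207082]), 'grip_force': 0.0, 'width': 0.08729451013933275}
side {'vfov': 52.96246149838413, 'cx': 320.6910242018781, 'cy': 235.97410399547178, 'D': array([0.0440233, 0.       , 0.       , 0.       , 0.       ]), 'rvec': array([ 0.71177996, -2.42780522,  1.3408221 ]), 'tvec': array([0.43368822, 0.25952381, 1.25156881])}
top {'vfov': 47.4884482956626, 'cx': 316.9016817298059, 'cy': 241.41253540377556, 'D': array([-0.02413663,  0.        ,  0.        ,  0.        ,  0.        ]), 'rvec': array([ 2.11266541, -2.1252632 ,  0.17832459]), 'tvec': array([-0.01682046,  0.52625635,  1.38224358])}
```

View pics/side0.png

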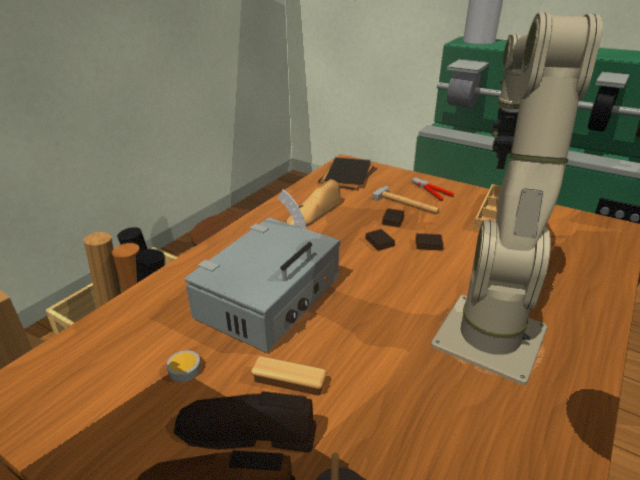

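View pics/top0.png

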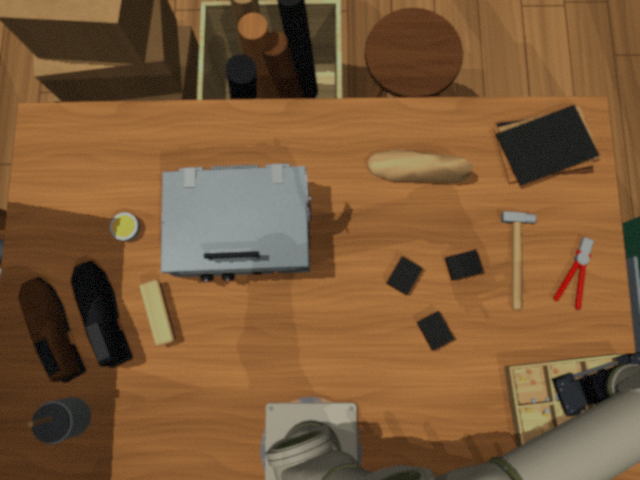

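The three look-alike dark blocks are at top px (405,275), (464,265) and (436,330). The leftmost, (405,275), is the target, and in the side view it should be the one at (380,240). The chest is at top px (236,220), with its handle at (232,256) in top and (297,260) in side.

```bash
cat > h.py <<'E'
import numpy as np, cv2
from bench import r, optics
from scipy.spatial.transform import Rotation as R
class Cam:
    def __init__(s,n):
        c=optics.camera(n); s.im=np.ascontiguousarray(c["pixels"][:,:,::-1]); f=240/np.tan(np.radians(c["vfov"]/2))
        s.K=np.array([[f,0,c["cx"]],[0,f,c["cy"]],[0,0,1]]); s.D=c["D"]; s.rv=c["rvec"]; s.t=c["tvec"]
        s.R=cv2.Rodrigues(s.rv)[0]; s.o=-s.R.T@s.t
    def rays(s,p):
        u=cv2.undistortPoints(np.float64(p).reshape(-1,1,2),s.K,s.D)[:,0]
        return np.c_[u,np.ones(len(u))]@s.R
    def plane(s,p,z):
        d=s.rays(p); return s.o+d*((z-s.o[2])/d[:,2])[:,None]
    def proj(s,P): return cv2.projectPoints(np.float64(P).reshape(-1,1,3),s.rv,s.t,s.K,s.D)[0][:,0]
    def dark(s,box,th):
        x0,y0,x1,y1=box; m=np.zeros(s.im.shape[:2],np.uint8)
        m[y0:y1,x0:x1]=(s.im[y0:y1,x0:x1].max(2)<th)*255
        cs=cv2.findContours(m,cv2.RETR_EXTERNAL,cv2.CHAIN_APPROX_NONE)[0]
        return max(cs,key=cv2.contourArea) if cs else None
def tri(a,pa,b,pb):
    out=[]
    for da,db in zip(a.rays(pa),b.rays(pb)):
        M=np.c_[da,-db]; k=np.linalg.lstsq(M,b.o-a.o,rcond=None)[0]
        A=a.o+k[0]*da;B=b.o+k[1]*db; out.append(np.r_[(A+B)/2,np.linalg.norm(A-B)])
    return np.array(out)
E
python3 - <<'E'
from h import *
np.set_printoptions(precision=4,suppress=True)
t,s=Cam("top"),Cam("side")
for n,b in dict(blank=(380,250,428,298),hand=(195,245,268,266)).items():
    c=t.dark(b,60); rc=cv2.minAreaRect(c); print("top",n,cv2.contourArea(c),rc); bx=cv2.boxPoints(rc); print(bx,t.plane(bx,.025 if n=="blank" else .185))
for n,b in dict(blank=(360,222,400,255),hand=(275,235,320,285)).items():
    c=s.dark(b,60); print("side",n,cv2.contourArea(c),cv2.minAreaRect(c), cv2.approxPolyDP(c,2,True)[:,0].tolist())
T=cv2.resize(t.im[245:305,385:435],None,fx=8,fy=8,interpolation=cv2.INTER_CUBIC)[:300]
a=cv2.resize(t.im[245:305,380:440],(400,400),interpolation=cv2.INTER_CUBIC)
b=cv2.resize(s.im[220:260,350:410],(400,267),interpolation=cv2.INTER_CUBIC)
c=cv2.resize(s.im[225:300,265:345],(400,375),interpolation=cv2.INTER_CUBIC)[:333]
d=cv2.resize(t.im[240:272,190:275],(400,150),interpolation=cv2.INTER_CUBIC)
o=np.zeros((600,800,3),np.uint8); o[:400,:400]=a; o[:267,400:]=b; o[267:600,400:]=c; o[400:550,:400]=d
cv2.imwrite("pics/crop.png",o)
E
```

```text
top blank 645.5 ((404.1617431640625, 275.3970642089844), (22.980810165405273, 30.012250900268555), 30.963754653930664)
[[386.5882 282.3529]
 [402.0294 256.6176]
 [421.7353 268.4412]
 [406.2941 294.1765]] [[ 0.4198 -0.202   0.025 ]
 [ 0.4878 -0.2447  0.025 ]
 [ 0.4559 -0.2956  0.025 ]
 [ 0.3885 -0.2526  0.025 ]]
top hand 189.5 ((232.0, 255.0), (6.0, 54.0), 90.0)
[[205. 252.]
 [259. 252.]
 [259. 258.]
 [205. 258.]] [[0.4773 0.2432 0.185 ]
 [0.4764 0.115  0.185 ]
 [0.4621 0.1148 0.185 ]
 [0.4629 0.2427 0.185 ]]
side blank 303.5 ((379.6270751953125, 239.4143829345703), (26.01529312133789, 16.426799774169922), 41.987213134765625) [[366, 237], [378, 249], [393, 244], [382, 231], [369, 233]]
side hand 125.0 ((295.9679870605469, 255.9612579345703), (4.860410690307617, 38.41400909423828), 50.44033432006836) [[311, 244], [308, 243], [281, 268], [284, 269]]
```

View pics/crop.png

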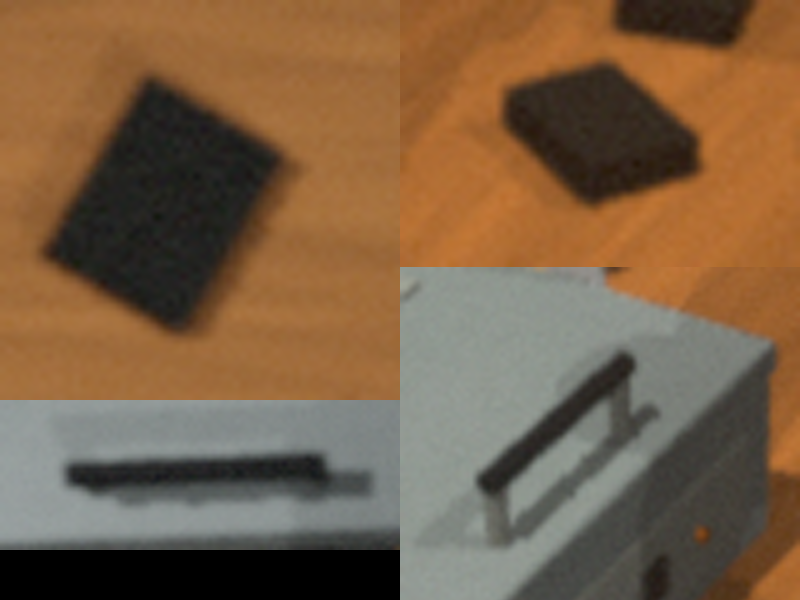

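```bash
python3 - <<'E'
from h import *
np.set_printoptions(precision=4,suppress=True)
t,s=Cam("top"),Cam("side")
bx=[[386.6,282.35],[402.0,256.6],[421.7,268.4],[406.3,294.2]]
P=t.plane(bx,.025); print(P,np.linalg.norm(np.diff(P,axis=0),axis=1),P.mean(0)); print(s.proj(P))
# side: top-face corners matched by projection order
S=np.array([[366,233.8],[380.75,229.75],[394.5,241],[378.8,245.5]])
Q=s.proj(P); idx=[int(np.argmin(((S-q)**2).sum(1))) for q in Q]; print(idx,tri(t,bx,s,S[idx]))
h=np.array([[204.5,255.5],[259.3,254.5]])
print(tri(t,h,s,[[282.0,268.8],[310.5,244.5]]),tri(t,h,s,[[310.5,244.5],[282,268.8]]))
# chest lid top corners in both views: side-right front (z .145)
e=t.im[160:280,150:320]; m=((e.max(2).astype(int)-e.min(2))<35)&(e.max(2)>80)
c=max(cv2.findContours(m.astype(np.uint8),0,1)[0],key=cv2.contourArea)+[150,160]
rc=cv2.minAreaRect(c); b=cv2.boxPoints(rc); print(rc,t.plane(b,.145))
E
```

```text
[[ 0.4198 -0.2021  0.025 ]
 [ 0.4879 -0.2446  0.025 ]
 [ 0.4561 -0.2955  0.025 ]
 [ 0.3884 -0.2526  0.025 ]] [0.0803 0.06   0.0801] [ 0.438  -0.2487  0.025 ]
[[378.9274 244.5805]
 [366.6754 232.9222]
 [381.879  228.9658]
 [394.42   240.3153]]
[3, 0, 1, 2] [[ 0.4202 -0.2025  0.021   0.    ]
 [ 0.4894 -0.2449  0.0207  0.0018]
 [ 0.4582 -0.2956  0.0208  0.0035]
 [ 0.3884 -0.2532  0.0221  0.0005]]
[[0.4702 0.2453 0.1816 0.0018]
 [0.472  0.1152 0.1814 0.0022]] [[0.434  0.2157 0.2583 0.0508]
 [0.5135 0.1421 0.0945 0.065 ]]
((234.88177490234375, 218.04473876953125), (105.67550659179688, 151.87855529785156), 87.70938873291016) [[ 0.6987  0.3812  0.145 ]
 [ 0.7105 -0.0016  0.145 ]
 [ 0.4434 -0.0113  0.145 ]
 [ 0.4308  0.3576  0.145 ]]
```

```bash
cat >> h.py <<'E'
np.set_printoptions(precision=4,suppress=True)
def toolR(ydeg,tilt):
    """tool y horizontal at world angle ydeg; tilt deg: + = tool z leans toward tool +x from straight down"""
    y=np.array([np.cos(np.radians(ydeg)),np.sin(np.radians(ydeg)),0]); z=np.array([0,0,-1.]); x=np.cross(y,z)
    return np.c_[x,y,z]@R.from_euler('y',tilt,degrees=True).as_matrix()
def rows(pos,Rt,grasp=False,frm=None):
    st=r.read_state(); p=np.array(st["ee_pos"]); M=R.from_quat(st["eef_rot"]).as_matrix()
    if frm: p,M=frm
    if grasp: pos=np.array(pos)+Rt[:,2]*.005
    d=M.T@(np.array(pos)-p); w=R.from_matrix(M.T@Rt).as_rotvec(degrees=True)
    print("shift",d/.3,"turn",w/120,"| mm",np.linalg.norm(d)*1e3,"deg",np.linalg.norm(w)); return np.array(pos),Rt
E
python3 - <<'E'
from h import *
Rt=toolR(-122,0); print(Rt); rows([.4385,-.249,.15],Rt)
E
```

```text
[[ 0.848  -0.5299  0.    ]
 [-0.5299 -0.848   0.    ]
 [ 0.      0.     -1.    ]]
shift [ 1.1574 -0.8639  0.1974] turn [-0.0002  0.0001  0.4074] | mm 437.32041181464535 deg 48.891657465799334
```

```bash
python3 -m pendant '[[-1,0.2,-0.15,0.0,0,0,0.09],[-1,0.4,-0.3,0,0,0,0.18],[-1,0.6,-0.45,0,0,0,0.27],[-1,0.8,-0.6,0.05,0,0,0.36],[-1,0.9,-0.7,0.1,0,0,0.407],[-1,0.9,-0.86,0.1,0,0,0.407],[-1,0.9,-0.86,0.1,0,0,0.407],[-1,0.9,-0.86,0.1,0,0,0.407]]' 20
python3 - <<'E'
from h import *
s=r.read_state(); print(s["joint_positions"],s["ee_pos"]); rows([.4385,-.249,.12],toolR(-122,40)); rows([.4385,-.249,.12],toolR(-122,-40))
E
```

```text
time: 1.3
ee_pos: [0.3652, -0.2721, 0.1796]
eef_rot: [0.962, -0.274, 0.0, 0.0]
ft_force: [0.3, -0.4, 0.0]
width: 0.0873
grip_force: 0.0
[ 0.8101 -0.0084 -0.2675  1.9161 -0.0018  1.2329 -1.5831] [ 0.3652 -0.2721  0.1796]
shift [ 0.1669 -0.1943  0.1987] turn [-0.0003  0.333   0.0015] | mm 97.24897364153318 deg 39.96472373728179
shift [ 0.1669 -0.1943  0.1987] turn [ 0.0007 -0.3336  0.0013] | mm 97.24897364153318 deg 40.03600740225923
```

```bash
python3 - <<'E'
from h import *
Rt=toolR(-122,-40); u=np.array([.848,-.53,0])
g=np.array([.4385,-.249,.0125])-Rt[:,2]*.0155; print(g)
rows(g-Rt[:,2]*.10,Rt,True)
E
```

```text
[ 0.4469 -0.2543  0.0244]
shift [ 0.4036 -0.1936  0.275 ] turn [ 0.0007 -0.3336  0.0013] | mm 157.6090346893657 deg 40.03600740225923
```

```bash
python3 -m pendant '[[-1,0.1,-0.1,0,0,-0.08,0],[-1,0.2,-0.19,0,0,-0.16,0],[-1,0.4,-0.194,0.1,0,-0.24,0],[-1,0.404,-0.194,0.2,0,-0.334,0],[-1,0.404,-0.194,0.275,0,-0.334,0.001],[-1,0.404,-0.194,0.275,0,-0.334,0.001],[-1,0.404,-0.194,0.275,0,-0.334,0.001]]'
python3 - <<'E'
from h import *
s=r.read_state(); print(s["joint_positions"])
Rt=toolR(-122,-40); g=np.array([.4385,-.249,.0125])-Rt[:,2]*.0155
rows(g,Rt,True)
E
```

```text
time: 2.17
ee_pos: [0.4989, -0.2891, 0.0982]
eef_rot: [0.903, -0.261, -0.328, -0.094]
ft_force: [0.0, -0.2, 1.1]
width: 0.0868
grip_force: 0.0
[ 0.6116  0.9002 -0.2595  1.0134  0.0903  1.9367 -1.7553]
shift [-0.0023 -0.0062  0.339 ] turn [-0.0004 -0.0012 -0.0013] | mm 101.72895351675324 deg 0.22021351213759502
```

```bash
python3 -m pendant '[[-1,0,-0.006,0.12,0,0,0],[-1,-0.002,-0.006,0.24,0,0,0],[-1,-0.002,-0.006,0.3,0,0,0],[-1,-0.002,-0.006,0.339,0,0,0],[-1,-0.002,-0.006,0.339,0,0,0]]'
python3 - <<'E'
from h import *
s=r.read_state(); print(s["joint_positions"])
Rt=toolR(-122,-40); g=np.array([.4385,-.249,.0125])-Rt[:,2]*.0155
rows(g,Rt,True)
t,s=Cam("top"),Cam("side")
a=cv2.resize(t.im[230:330,350:450],(400,400)); b=cv2.resize(s.im[190:290,320:420],(400,400))
cv2.imwrite("pics/g1.png",np.hstack([a,b]))
E
```

```text
time: 2.8
ee_pos: [0.4442, -0.2519, 0.0215]
eef_rot: [0.903, -0.26, -0.328, -0.094]
ft_force: [-0.3, 0.3, 0.0]
width: 0.087
grip_force: 0.0
[ 0.6416  0.841  -0.275   1.2985  0.0919  1.7149 -1.7687]
shift [0.0029 0.0019 0.0016] turn [-0.0001 -0.0013 -0.0009] | mm 1.1533940164390362 deg 0.1900097893024374
```

View pics/g1.png

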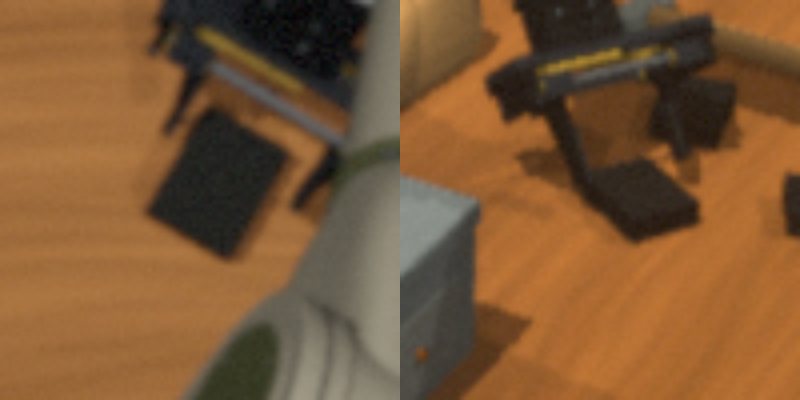

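The fingers straddle the blank, one on each long side: crop px (170,120) and (305,190), with the blank between them at (220,185). Next I close and lift.

```bash
python3 -m pendant '[[1,0.002,0.002,0,0,0,0],[1,0.002,0.002,0,0,0,0],[1,0.002,0.002,0,0,0,0],[1,0.002,0.002,0,0,0,0],[1,0.002,0.002,0,0,0,0],[1,0.002,0.002,0,0,0,0]]' 25
python3 - <<'E'
from h import *
s=r.read_state(); print(s["joint_positions"])
rows(s["ee_pos"]+[0,0,.12],toolR(-122,-40))
E
```

```text
time: 3.65
ee_pos: [0.4447, -0.2505, 0.0219]
eef_rot: [0.903, -0.259, -0.33, -0.095]
ft_force: [1.4, 5.0, 21.1]
width: 0.0483
grip_force: 25.7
[ 0.6408  0.844  -0.2763  1.295   0.0903  1.7201 -1.7683]
shift [-0.2578 -0.0005 -0.3059] turn [-0.0006  0.001   0.0002] | mm 120.0 deg 0.14185408886469206
```

```bash
python3 - <<'E'
from h import *
t,s=Cam("top"),Cam("side")
a=cv2.resize(t.im[230:330,350:450],(400,400)); b=cv2.resize(s.im[190:290,320:420],(400,400))
cv2.imwrite("pics/g2.png",np.hstack([a,b]))
E
```

```text
(no output)
```

View pics/g2.png

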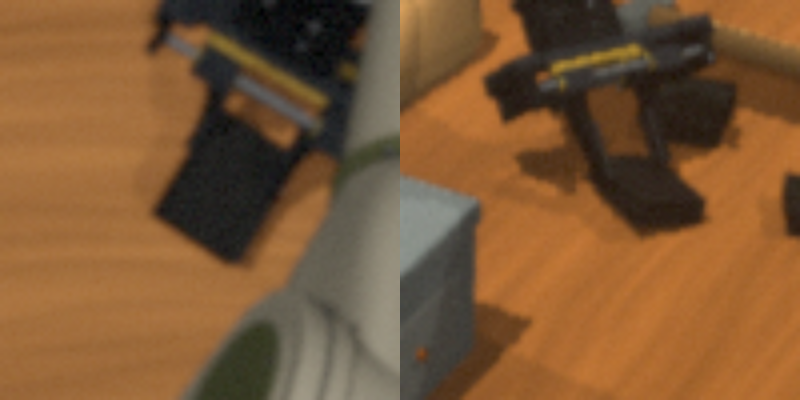

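```bash
python3 - <<'E'
from h import *
print(r.finger_overhang, [a for a in dir(r) if a[0]!='_']); s=r.read_state(); print(s["ft_force"],s["torque"],s["width"])
E
python3 -m pendant '[[-1,0,0,0,0,0,0],[-1,0,0,0,0,0,0],[-1,0,0,0,0,0,0],[-1,0,0,0,0,0,0]]'
python3 - <<'E'
from h import *
print(r.finger_overhang)
t,s=Cam("top"),Cam("side")
c=t.dark((380,250,428,298),60); print(cv2.contourArea(c),cv2.minAreaRect(c))
a=cv2.resize(t.im[230:330,350:450],(400,400)); b=cv2.resize(s.im[190:290,320:420],(400,400))
cv2.imwrite("pics/g3.png",np.hstack([a,b]))
E
```

```text
0.014 ['PlanningError', 'close_job', 'finger_overhang', 'read_state']
[ 1.7297  4.2527 20.0419] [ 1.4926  1.9511 -0.734 ] 0.04841657872099543
time: 4.25
ee_pos: [0.4434, -0.2526, 0.0209]
eef_rot: [0.903, -0.26, -0.33, -0.094]
ft_force: [-2.3, -2.6, 8.7]
width: 0.0802
grip_force: 4.1
0.014
597.5 ((412.6471862792969, 278.784912109375), (21.675174713134766, 32.1001091003418), 34.38034439086914)
```

View pics/g3.png

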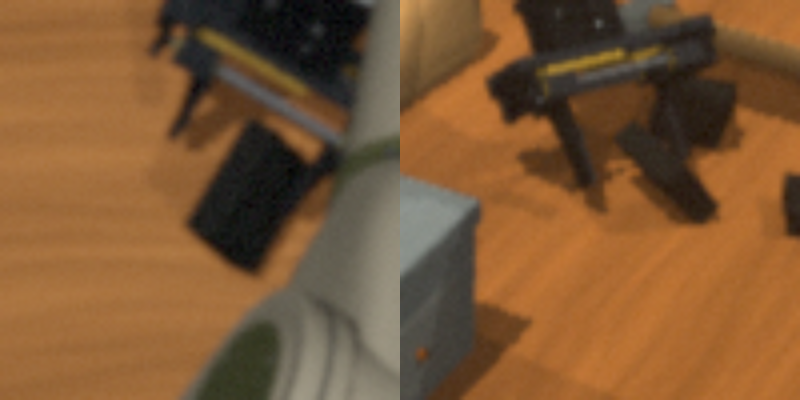

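The blank has rolled about its long axis and now leans against the right finger: crop px (250,190) in top, (670,175) in side. I'll open fully and look again.

```bash
python3 -m pendant '[[-1,0,0,0,0,0,0],[-1,0,0,0,0,0,0]]'
python3 - <<'E'
from h import *
t,s=Cam("top"),Cam("side")
for n,c,b in(("top",t,(380,250,428,305)),("side",s,(370,218,402,255))):
    k=c.dark(b,60); print(n,cv2.contourArea(k),cv2.minAreaRect(k),cv2.approxPolyDP(k,2,True)[:,0].tolist())
a=cv2.resize(t.im[250:310,380:440],(400,400),interpolation=cv2.INTER_CUBIC); b=cv2.resize(s.im[210:260,360:410],(400,400),interpolation=cv2.INTER_CUBIC)
o=np.hstack([a,b]); cv2.imwrite("pics/g4.png",np.clip(o*2.5,0,255).astype(np.uint8))
E
```

```text
time: 4.6
ee_pos: [0.4432, -0.2527, 0.0198]
eef_rot: [0.903, -0.26, -0.33, -0.094]
ft_force: [-2.2, -2.2, 5.7]
width: 0.0867
grip_force: 2.8
top 542.5 ((414.080078125, 279.69677734375), (20.131868362426758, 32.38213348388672), 35.83765411376953) [[416, 262], [400, 286], [411, 297], [414, 297], [427, 279], [427, 271]]
side 362.0 ((388.0, 231.0), (26.0, 26.0), 90.0) [[379, 220], [375, 224], [386, 238], [396, 244], [398, 241], [392, 227], [398, 226], [401, 218]]
```

View pics/g4.png

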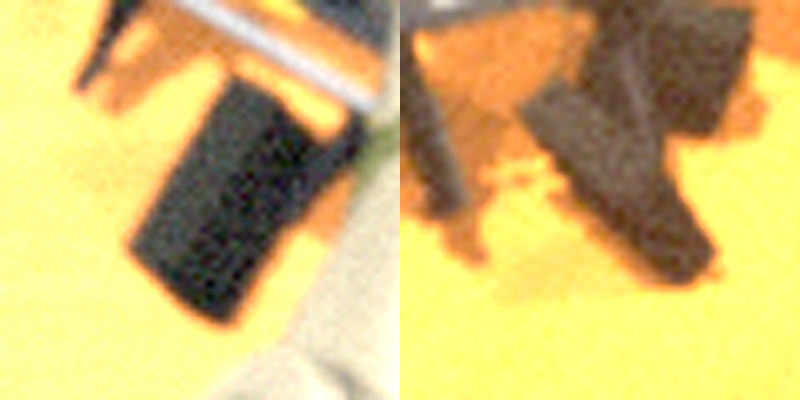

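```bash
python3 - <<'E'
from h import *
t,s=Cam("top"),Cam("side"); print(t.o,s.o)
T=dict(A=(414.8,261.7),B=(399.5,286.7),C=(422.7,265.7),D=(407.7,295),E=(415.2,298.7))
for k,p in T.items():
    print(k,[s.proj(t.plane([p],z))[0].round(1).tolist() for z in(0,.02,.04,.06)], t.plane([p],0)[0], t.plane([p],.05)[0])
E
```

```text
[ 0.2662 -0.0403  1.4544] [-0.1389  1.0079  0.8869]
A [[374.1, 235.1], [374.7, 230.8], [375.3, 226.5], [376.0, 222.1]] [ 0.4776 -0.2821  0.    ] [ 0.4704 -0.2738  0.05  ]
B [[386.0, 246.6], [386.6, 242.1], [387.2, 237.5], [387.8, 232.9]] [ 0.4106 -0.2389  0.    ] [ 0.4057 -0.2321  0.05  ]
C [[379.7, 233.3], [380.2, 229.1], [380.8, 224.8], [381.5, 220.4]] [ 0.4667 -0.3029  0.    ] [ 0.4598 -0.2939  0.05  ]
D [[394.8, 245.6], [395.3, 241.1], [395.9, 236.6], [396.4, 232.0]] [ 0.3884 -0.26    0.    ] [ 0.3842 -0.2524  0.05  ]
E [[400.0, 243.8], [400.5, 239.4], [401.0, 234.8], [401.6, 230.3]] [ 0.3784 -0.2796  0.    ] [ 0.3746 -0.2713  0.05  ]
```

```bash
python3 -m pendant '[[-1,0,-0.01,-0.03,0,0,0],[-1,0,0,-0.08,0,0,0],[-1,0,0,-0.16,0,0,0],[-1,0,0,-0.24,0,0,0],[-1,0,0,-0.34,0,0,0],[-1,0,0,-0.4,0,0,0],[-1,0,0,-0.4,0,0,0]]'
python3 - <<'E'
from h import *
t,s=Cam("top"),Cam("side")
for n,c,b in(("top",t,(380,240,440,310)),("side",s,(355,215,402,255))):
    k=c.dark(b,60); print(n,cv2.contourArea(k),cv2.minAreaRect(k),cv2.approxPolyDP(k,2,True)[:,0].tolist())
a=cv2.resize(t.im[240:310,370:440],(400,400),interpolation=cv2.INTER_CUBIC); b=cv2.resize(s.im[210:260,350:400],(400,400),interpolation=cv2.INTER_CUBIC)
o=np.hstack([a,b]); cv2.imwrite("pics/g5.png",np.clip(o*2.,0,255).astype(np.uint8))
E
```

```text
time: 5.68
ee_pos: [0.5105, -0.2933, 0.1118]
eef_rot: [0.903, -0.26, -0.328, -0.094]
ft_force: [0.4, -0.3, -0.0]
width: 0.0868
grip_force: 0.0
top 642.0 ((404.15386962890625, 275.7307434082031), (23.070459365844727, 30.140438079833984), 29.74488067626953) [[402, 258], [388, 283], [407, 294], [420, 268]]
side 308.0 ((380.0, 239.5), (26.162948608398438, 16.26345443725586), 45.0) [[367, 234], [367, 238], [378, 249], [393, 245], [393, 241], [381, 230]]
```

View pics/g5.png

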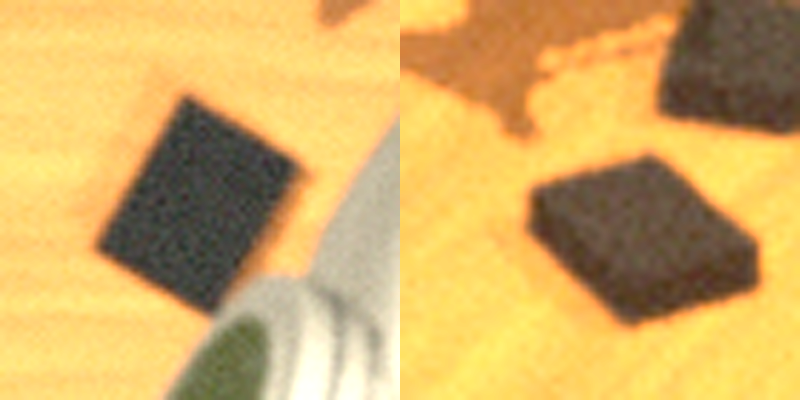

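The blank fell back flat in its old place: top (404,276), side (380,239). I think the fingertips dip as they close and wedged under it. This time I'll grasp steeper and higher, with less force.

```bash
python3 - <<'E'
from h import *
t=Cam("top"); print(t.plane([(404.15,275.73)],.025))
Rt=toolR(-121,-20); g=np.array([.4375,-.249,.014])-Rt[:,2]*.0102; print(g, r.read_state()["joint_positions"])
f=rows(g-Rt[:,2]*.05,Rt); rows(g,Rt,frm=f)
E
```

```text
[[ 0.437  -0.2486  0.025 ]]
[ 0.4405 -0.2508  0.0236] [ 0.601   0.9196 -0.2563  0.9545  0.0892  1.9799 -1.7548]
shift [-0.0752  0.002   0.2365] turn [-0.0041  0.1678 -0.0078] | mm 74.46265285057207 deg 20.162197815901923
shift [ 0.     -0.      0.1667] turn [0. 0. 0.] | mm 49.99999999999999 deg 0.0
```

```bash
python3 -m pendant '[[-1,-0.02,0.001,0.08,0,0.08,0],[-1,-0.05,0.002,0.16,-0.002,0.168,-0.005],[-1,-0.075,0.002,0.236,-0.004,0.168,-0.008],[-1,-0.075,0.002,0.236,-0.004,0.168,-0.008],[-1,-0.075,0.002,0.236,-0.004,0.168,-0.008]]' 15
python3 -m pendant '[[-1,0,0,0.08,0,0,0],[-1,0,0,0.14,0,0,0],[-1,0,0,0.167,0,0,0],[-1,0,0,0.167,0,0,0]]'
python3 - <<'E'
from h import *
Rt=toolR(-121,-20); rows(np.array([.4375,-.249,.014])-Rt[:,2]*.0102,Rt)
E
```

```text
time: 6.45
ee_pos: [0.4559, -0.2603, 0.0714]
eef_rot: [0.949, -0.263, -0.167, -0.046]
ft_force: [0.1, -0.5, -0.1]
width: 0.0873
grip_force: 0.0
time: 6.95
ee_pos: [0.441, -0.2511, 0.0237]
eef_rot: [0.949, -0.263, -0.167, -0.047]
ft_force: [0.4, 1.0, -0.0]
width: 0.087
grip_force: 0.0
shift [-0.0017  0.0002  0.0011] turn [-0.0002 -0.0003  0.0001] | mm 0.6208305828033686 deg 0.04171375681855507
```

```bash
python3 -m pendant '[[1,0,0,0,0,0,0],[1,0,0,0,0,0,0],[1,0,0,0,0,0,0]]' 15;  python3 -m pendant '[[1,0,0,0,0,0,0],[1,0,0,0,0,0,0]]'
```

```text
time: 7.32
ee_pos: [0.4414, -0.2513, 0.0244]
eef_rot: [0.949, -0.263, -0.166, -0.046]
ft_force: [-0.7, -0.3, 0.4]
width: 0.0649
grip_force: 0.0
time: 7.58
ee_pos: [0.4411, -0.2512, 0.0241]
eef_rot: [0.949, -0.263, -0.167, -0.046]
ft_force: [0.2, 0.2, -0.6]
width: 0.0451
grip_force: 0.0
```

```bash
python3 - <<'E'
from h import *
t,s=Cam("top"),Cam("side")
a=cv2.resize(t.im[240:310,370:440],(400,400),interpolation=cv2.INTER_CUBIC); b=cv2.resize(s.im[190:260,340:410],(400,400),interpolation=cv2.INTER_CUBIC)
o=np.hstack([a,b]); cv2.imwrite("pics/g6.png",np.clip(o*2.,0,255).astype(np.uint8))
S=r.read_state(); print(S["width"],S["grip_force"])
p=S["ee_pos"];M=R.from_quat(S["eef_rot"]).as_matrix()
for z in(0,.014):
  for sg in(-1,1):
    P=p+M@[0,sg*S["width"]/2,z]; q=t.proj(P)[0];w=s.proj(P)[0]; print(P,(q-[370,240])*400/70,(w-[340,190])*400/70+[400,0])
E
```

```text
0.03702377336925059 0.0
[ 0.4506 -0.2352  0.0241] [164.8314 175.1756] [601.0579 271.6569]
[ 0.4315 -0.267   0.0241] [235.1669 215.8494] [654.7323 256.6914]
[ 0.4465 -0.2328  0.0109] [156.0676 187.582 ] [604.0947 294.4933]
[ 0.4275 -0.2645  0.0109] [225.7871 227.943 ] [657.6336 279.3703]
```

View pics/g6.png

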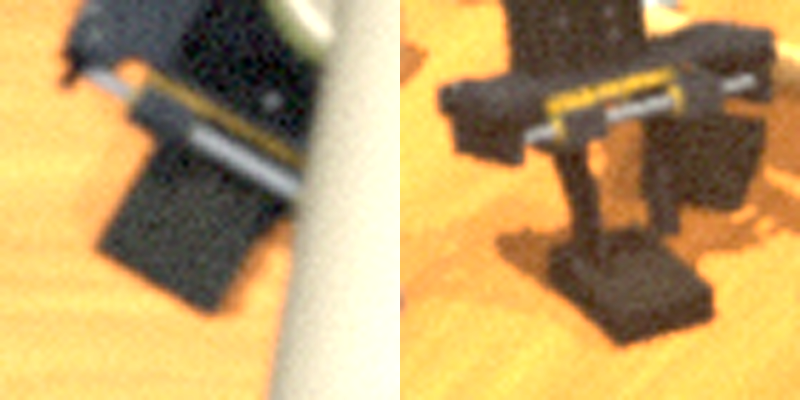

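The blank still lies flat, and the finger ends at side crop (590,250) and (660,230) coincide with its far edge, so the fingers seem to be beyond or behind it. I'll compare where the camera puts the tool with what the state reports.

```bash
python3 - <<'E'
from h import *
t,s=Cam("top"),Cam("side")
print("origin",t.proj([0,0,0]),s.proj([0,0,0]))
S=r.read_state(); p=S["ee_pos"];M=R.from_quat(S["eef_rot"]).as_matrix()
for n,c,b in(("top",t,(370,240,430,290)),("side",s,(340,190,410,225))):
    h=cv2.cvtColor(c.im,cv2.COLOR_BGR2HSV); m=np.zeros(h.shape[:2],np.uint8); x0,y0,x1,y1=b
    m[y0:y1,x0:x1]=cv2.inRange(h,(18,140,60),(35,255,255))[y0:y1,x0:x1]
    ys,xs=np.nonzero(m); print(n,len(xs))
    if len(xs): 
        q=np.c_[xs,ys].astype(float); o=q[:,0].argsort(); print(q[o][:4].mean(0),q[o][-4:].mean(0))
    g=(h[...,1]<60)&(h[...,2]>60); m=np.zeros(h.shape[:2],bool); m[y0:y1,x0:x1]=g[y0:y1,x0:x1]
    ys,xs=np.nonzero(m); o=xs.argsort(); print("grey",len(xs),list(zip(xs[o][:5],ys[o][:5])),list(zip(xs[o][-5:],ys[o][-5:])))
for z in(-.1,-.056,0,.014): 
  P=[p+M@[x,0,z] for x in(-.037,0)]; print(z,np.array(P),t.proj(P),s.proj(P))
E
```

```text
origin [[310.2857 448.4057]] [[488.8271 336.5886]]
top 10
[401.75 256.25] [415.5 264.5]
grey 413 [(np.int64(384), np.int64(242)), (np.int64(385), np.int64(241)), (np.int64(386), np.int64(246)), (np.int64(386), np.int64(241)), (np.int64(386), np.int64(253))] [(np.int64(429), np.int64(285)), (np.int64(429), np.int64(243)), (np.int64(429), np.int64(242)), (np.int64(429), np.int64(289)), (np.int64(429), np.int64(240))]
side 73
[366.75 208.  ] [402.25 202.25]
grey 61 [(np.int64(349), np.int64(205)), (np.int64(362), np.int64(214)), (np.int64(362), np.int64(213)), (np.int64(363), np.int64(212)), (np.int64(363), np.int64(214))] [(np.int64(399), np.int64(205)), (np.int64(400), np.int64(204)), (np.int64(400), np.int64(203)), (np.int64(401), np.int64(204)), (np.int64(401), np.int64(203))]
-0.1 [[ 0.4405 -0.2508  0.1307]
 [ 0.4703 -0.2687  0.1181]] [[411.1339 269.1109]
 [417.1668 257.7604]] [[382.0348 208.4784]
 [376.1342 207.2862]]
-0.056 [[ 0.4276 -0.2431  0.0893]
 [ 0.4574 -0.261   0.0767]] [[405.6867 276.3794]
 [411.6236 265.2512]] [[383.6987 221.5817]
 [377.8021 220.1256]]
0 [[ 0.4113 -0.2332  0.0367]
 [ 0.4411 -0.2511  0.0241]] [[399.1793 285.0601]
 [404.9956 274.2051]] [[385.7901 238.0042]
 [379.8984 236.2219]]
0.014 [[ 0.4072 -0.2308  0.0235]
 [ 0.437  -0.2487  0.0109]] [[397.6217 287.1373]
 [403.4083 276.3491]] [[386.3084 242.0665]
 [380.418  240.2044]]
```

```bash
python3 - <<'E'
from h import *
t,s=Cam("top"),Cam("side")
S=r.read_state(); p=S["ee_pos"];M=R.from_quat(S["eef_rot"]).as_matrix()
def sc(c,x,y,x0,y0): return (x0+x*70/400, y0+y*70/400)
pairs={"railL":((80,70),(525-400,135)),"railblkL":((192,132),(610-400,118)),"yelL":((148,72),(548-400,105))}
for k,(a,b) in pairs.items():
    q=tri(t,[sc(0,*a,370,240)],s,[sc(0,*b,340,190)])[0]; print(k,q,"tool",M.T@(q[:3]-p))
# rail as line: intersect planes of the two image lines
def pl(c,a,b): d=c.rays([a,b]); n=np.cross(d[0],d[1]); n/=np.linalg.norm(n); return n,n@c.o
n1,d1=pl(t,sc(0,80,70,370,240),sc(0,295,190,370,240)); n2,d2=pl(s,sc(0,125,135,340,190),sc(0,355,80,340,190))
v=np.cross(n1,n2); v/=np.linalg.norm(v); x=np.linalg.lstsq(np.array([n1,n2,v]),np.array([d1,d2,v@p]),rcond=None)[0]
print("rail dir in tool",M.T@v,"point in tool",M.T@(x-p))
E
```

```text
railL [ 0.4812 -0.1864  0.1303  0.0031] tool [-0.0351 -0.0762 -0.1002]
railblkL [ 0.4537 -0.2344  0.1268  0.0049] tool [-0.033  -0.0208 -0.0973]
yelL [ 0.4804 -0.2142  0.1364  0.0004] tool [-0.0244 -0.0519 -0.1106]
rail dir in tool [0.0282 0.9994 0.0202] point in tool [-0.0312  0.0029 -0.0976]
```

```bash
python3 - <<'E'
from h import *
t,s=Cam("top"),Cam("side")
p=np.array([.4442,-.2519,.0215]);M=R.from_quat([.903,-.26,-.328,-.094]).as_matrix()
for k,a,b in(("L",(391.5,262.7),(366.3,237)),("R",(425,282),(391,230)),("Rs",(424.5,281.5),(391,231))):
    q=tri(t,[a],s,[b])[0]; print(k,q,"tool",M.T@(q[:3]-p))
for y in(-.0435,.0435):
  for z in (-.03,-.015,0,.014):
    P=p+M@[0,y,z]; print(y,z,P,t.proj(P),s.proj(P))
E
```

```text
L [ 0.4724 -0.2154  0.0292  0.0026] tool [-0.0015 -0.0459 -0.0088]
R [ 0.4219 -0.3011  0.0287  0.0049] tool [ 0.001   0.0536 -0.0102]
Rs [ 0.4227 -0.301   0.0247  0.0027] tool [ 0.004   0.053  -0.0075]
-0.0435 -0.03 [ 0.4836 -0.2253  0.0445] [[395.6565 257.1094]] [[365.3195 230.8983]]
-0.0435 -0.015 [ 0.4755 -0.2202  0.033 ] [[393.2516 260.8626]] [[366.5946 235.1937]]
-0.0435 0 [ 0.4673 -0.2151  0.0215] [[390.8794 264.5644]] [[367.8722 239.4962]]
-0.0435 0.014 [ 0.4597 -0.2103  0.0107] [[388.6943 267.9739]] [[369.0668 243.5182]]
0.0435 -0.03 [ 0.4374 -0.299   0.0445] [[424.6349 274.5277]] [[387.6389 225.1331]]
0.0435 -0.015 [ 0.4292 -0.2939  0.033 ] [[422.0144 278.1834]] [[388.9085 229.3449]]
0.0435 0 [ 0.4211 -0.2887  0.0215] [[419.4296 281.7887]] [[390.1805 233.5633]]
0.0435 0.014 [ 0.4135 -0.284   0.0108] [[417.0488 285.109 ]] [[391.3701 237.5067]]
```

The camera evidence is consistent. The real fingertips sit about 23 mm back along tool z from where the state and text put them, at tool z of about -0.009. That explains both failures: the first attempt caught only the top 3 mm of the blank, and the second passed above it. I'll correct for this offset.

```bash
cat >> h.py <<'E'
OFF=.023  # real TCP lies this far behind the reported one, along tool z
def real(pos,Rt): return np.array(pos)+Rt[:,2]*OFF
E
python3 - <<'E'
from h import *
Rt=toolR(-121,-30); g=real(np.array([.4375,-.249,.0125])-Rt[:,2]*.0098,Rt); print(g)
f=rows(g-Rt[:,2]*.06,Rt); rows(g,Rt,frm=f)
E
```

```text
[ 0.4318 -0.2456  0.0011]
shift [ 0.0274  0.0001 -0.1126] turn [-0.0001 -0.084   0.0001] | mm 34.775093073407525 deg 10.081338293992927
shift [-0.   0.   0.2] turn [0. 0. 0.] | mm 60.000000000000014 deg 0.0
```

```bash
python3 -m pendant '[[-1,0.01,0,-0.05,0,-0.04,0],[-1,0.027,0,-0.113,0,-0.084,0],[-1,0.027,0,-0.113,0,-0.084,0],[-1,0.027,0,-0.113,0,-0.084,0],[-1,0.027,0,-0.113,0,-0.084,0]]' 15
python3 -m pendant '[[-1,0,0,0.08,0,0,0],[-1,0,0,0.15,0,0,0],[-1,0,0,0.18,0,0,0],[-1,0,0,0.2,0,0,0],[-1,0,0,0.2,0,0,0]]'
python3 -m pendant '[[1,0,0,0,0,0,0],[1,0,0,0,0,0,0],[1,0,0,0,0,0,0],[1,0,0,0,0,0,0],[1,0,0,0,0,0,0]]'
```

```text
time: 8.6
ee_pos: [0.457, -0.2608, 0.0532]
eef_rot: [0.931, -0.258, -0.249, -0.069]
ft_force: [-0.1, 0.5, -0.3]
width: 0.0554
grip_force: 0.0
time: 9.22
ee_pos: [0.4319, -0.2456, 0.0014]
eef_rot: [0.931, -0.258, -0.249, -0.069]
ft_force: [-0.3, 0.4, -0.0]
width: 0.0861
grip_force: 0.0
time: 9.85
ee_pos: [0.432, -0.2455, 0.0014]
eef_rot: [0.931, -0.258, -0.249, -0.069]
ft_force: [1.5, 0.1, 3.0]
width: 0.0642
grip_force: 15.0
```

Gripped at 64.2 mm with 15 N. Now I lift and yaw to upright.

```bash
python3 - <<'E'
from h import *
S=r.read_state(); print(S["joint_positions"])
R0=toolR(-121,-30); a=rows(S["ee_pos"]+[0,0,.12],R0)
Rt=toolR(-31,0); b=np.array([.44,-.22,.16])+Rt[:,2]*.0132; f=rows(b,Rt,frm=a)
R2=toolR(-31,60); c=np.array([.44,-.22,.12])+R2[:,2]*.0132; rows(c,R2,frm=f)
E
python3 -m pendant '[[1,0.05,0,-0.09,0,0,0],[1,0.1,0,-0.17,0,0,0],[1,0.15,0,-0.26,0,0,0],[1,0.2,0,-0.346,0,0,0],[1,0.2,0,-0.346,0,0,0]]'
```

```text
[ 0.6664  0.7019 -0.2932  1.5077  0.1124  1.4777 -1.7623]
shift [-0.1999 -0.0002 -0.3465] turn [-0.0002 -0.0002  0.0002] | mm 120.00000000000001 deg 0.03959124930431815
shift [-0.0606 -0.0866 -0.0629] turn [-0.1959  0.1959 -0.7313] | mm 36.907043776800755 deg 93.84096571625814
shift [0.0381 0.     0.1113] turn [-0.   0.5  0. ] | mm 35.302124581956846 deg 59.99999999999999
time: 10.48
ee_pos: [0.5221, -0.2997, 0.0614]
eef_rot: [0.931, -0.258, -0.248, -0.069]
ft_force: [-0.8, -0.5, -0.6]
width: 0.064
grip_force: 15.0
```

```bash
python3 - <<'E'
from h import *
Rt=toolR(-31,0); b=np.array([.44,-.22,.16])+Rt[:,2]*.0132; rows(b,Rt)
E
```

```text
shift [-0.4639 -0.0868 -0.0617] turn [-0.1954  0.1949 -0.7314] | mm 142.80112727666875 deg 93.81034626997712
```

```bash
python3 -m pendant '[[1,-0.06,0,-0.03,0,0,0],[1,-0.15,-0.02,-0.06,-0.02,0.02,-0.08],[1,-0.25,-0.04,-0.06,-0.04,0.04,-0.16],[1,-0.35,-0.06,-0.062,-0.06,0.06,-0.24],[1,-0.464,-0.087,-0.062,-0.085,0.085,-0.32],[1,-0.464,-0.087,-0.062,-0.107,0.107,-0.4],[1,-0.464,-0.087,-0.062,-0.128,0.128,-0.48],[1,-0.464,-0.087,-0.062,-0.15,0.15,-0.56]]'
python3 - <<'E'
from h import *
print(r.read_state()["joint_positions"])
Rt=toolR(-31,0); b=np.array([.44,-.22,.16])+Rt[:,2]*.0132; rows(b,Rt)
R2=toolR(-31,60); c=np.array([.44,-.22,.12])+R2[:,2]*.0132; rows(c,R2)
E
```

```text
time: 11.48
ee_pos: [0.4379, -0.2189, 0.1462]
eef_rot: [0.941, 0.331, -0.065, -0.018]
ft_force: [-0.3, -0.2, -1.2]
width: 0.0638
grip_force: 15.0
[ 0.8294  0.2249 -0.5605  1.769   0.1694  1.3127 -0.6754]
shift [ 0.0029  0.0072 -0.0031] turn [-0.0455  0.0457 -0.1683] | mm 2.5120406303919935 deg 21.6273704906347
shift [0.0507 0.0025 0.1044] turn [ 0.0472  0.5398 -0.1779] | mm 34.81725219803575 deg 68.4401304632761
```

```bash
python3 -m pendant '[[1,0.006,0,0,0.006,0.07,-0.023],[1,0.012,0,0.015,0.012,0.14,-0.046],[1,0.02,0,0.03,0.018,0.21,-0.069],[1,0.03,0,0.05,0.024,0.28,-0.092],[1,0.04,0,0.07,0.03,0.35,-0.115],[1,0.05,0.002,0.1,0.037,0.42,-0.138],[1,0.05,0.002,0.104,0.043,0.49,-0.162],[1,0.05,0.002,0.104,0.047,0.54,-0.178]]'
python3 - <<'E'
from h import *
print(r.read_state()["joint_positions"])
R2=toolR(-31,60); c=np.array([.44,-.22,.12])+R2[:,2]*.0132; rows(c,R2)
E
```

```text
time: 12.48
ee_pos: [0.4454, -0.2108, 0.1131]
eef_rot: [0.755, 0.423, 0.437, -0.246]
ft_force: [0.1, 0.1, -0.3]
width: 0.064
grip_force: 15.0
[ 1.4209  0.5795 -0.5528  1.849  -0.7034  1.3048  0.7109]
shift [0.0022 0.0003 0.0017] turn [ 0.0029 -0.0019 -0.0023] | mm 0.8259379865294169 deg 0.49569083115881907
```

```bash
python3 -m pendant '[[1,-0.05,0,0.029,0,0,0],[1,-0.1,0,0.058,0,0,0],[1,-0.15,0,0.087,0,0,0],[1,-0.19,0,0.11,0,0,0],[1,-0.208,0,0.12,0.003,-0.002,-0.002],[1,-0.208,0,0.12,0.003,-0.002,-0.002],[1,-0.208,0,0.12,0.003,-0.002,-0.002]]'
python3 - <<'E'
from h import *
print(r.read_state()["joint_positions"])
R2=toolR(-31,60); c=np.array([.44,-.22,.042])+R2[:,2]*.0132; rows(c,R2)
t,s=Cam("top"),Cam("side")
a=cv2.resize(t.im[220:320,350:450],(400,400),interpolation=cv2.INTER_CUBIC); b=cv2.resize(s.im[190:260,340:410],(400,400),interpolation=cv2.INTER_CUBIC)
cv2.imwrite("pics/p.png",np.clip(np.hstack([a,b])*2.,0,255).astype(np.uint8))
E
```

```text
time: 13.35
ee_pos: [0.4469, -0.211, 0.0426]
eef_rot: [0.754, 0.428, 0.434, -0.245]
ft_force: [-0.9, 0.9, -1.3]
width: 0.0637
grip_force: 15.0
[ 1.3907  0.7048 -0.5246  1.8447 -0.6648  1.2107  0.781 ]
shift [-0.0204 -0.0045  0.0126] turn [-0.0003  0.0022  0.0008] | mm 7.319371469336095 deg 0.27746090833791914
```

View pics/p.png

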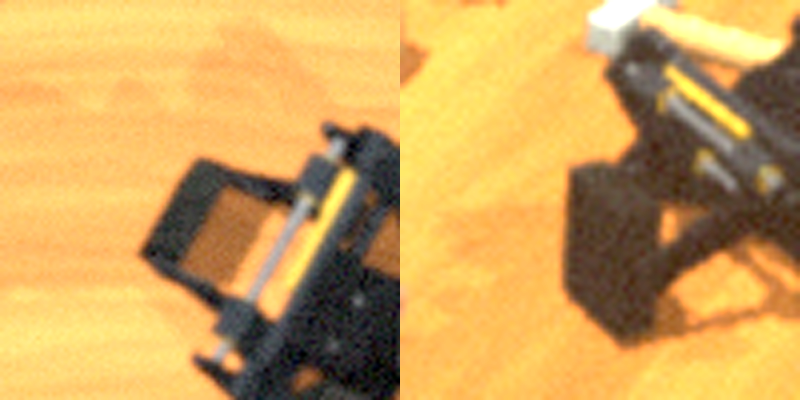

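The blank is upright in the grip, with vertical faces: top crop (180,210), side crop (610,255), and its bottom is just above the bench. This was my tenth picture, so from here I go by numbers only. I'll lower to contact.

```bash
python3 -m pendant '[[1,-0.006,0,0.0035,0,0,0],[1,-0.0115,0,0.0067,0,0.002,0],[1,-0.0115,0,0.0067,0,0.002,0]]'; python3 -m pendant '[[1,-0.003,0,0.0018,0,0,0],[1,-0.006,0,0.0035,0,0,0],[1,-0.006,0,0.0035,0,0,0]]'
```

```text
time: 13.82
ee_pos: [0.4466, -0.2108, 0.0379]
eef_rot: [0.753, 0.427, 0.435, -0.247]
ft_force: [0.2, -0.1, -1.4]
width: 0.0637
grip_force: 15.0
time: 14.2
ee_pos: [0.4467, -0.2108, 0.036]
eef_rot: [0.753, 0.427, 0.435, -0.246]
ft_force: [-0.4, -0.3, -0.8]
width: 0.0637
grip_force: 15.0
```

```bash
python3 -m pendant '[[1,-0.003,0,0.0018,0,0,0],[1,-0.0045,0,0.0026,0,0,0],[1,-0.0045,0,0.0026,0,0,0]]'; python3 -m pendant '[[1,-0.003,0,0.0018,0,0,0],[1,-0.0045,0,0.0026,0,0,0],[1,-0.0045,0,0.0026,0,0,0]]'
```

```text
time: 14.58
ee_pos: [0.4467, -0.2108, 0.0345]
eef_rot: [0.753, 0.427, 0.435, -0.246]
ft_force: [0.4, 0.2, -1.6]
width: 0.064
grip_force: 15.0
time: 14.95
ee_pos: [0.4467, -0.2108, 0.0332]
eef_rot: [0.753, 0.427, 0.435, -0.246]
ft_force: [-0.9, -1.0, 2.9]
width: 0.0639
grip_force: 15.0
```

```bash
python3 -m pendant '[[0.2,0,0,0,0,0,0],[-1,0,0,0,0,0,0],[-1,0,0,0,0,0,0],[-1,0,0,0,0,0,0],[-1,0,0,0,0,0,0]]'
python3 - <<'E'
from h import *
S=r.read_state(); print(S["joint_positions"],S["grip_force"])
E
```

```text
time: 15.58
ee_pos: [0.4467, -0.2108, 0.0329]
eef_rot: [0.753, 0.427, 0.435, -0.246]
ft_force: [0.3, -0.1, -0.2]
width: 0.0859
grip_force: 0.0
[ 1.389   0.726  -0.5207  1.8424 -0.6619  1.2009  0.7924] 0.0
```

```bash
python3 -m pendant '[[-1,0,0,-0.06,0,0,0],[-1,0,0,-0.16,0,0,0],[-1,0,0,-0.3,0,0,0],[-1,0,0,-0.45,0,0,0],[-1,0,0,-0.55,0,0,0],[-1,0,0,-0.55,0,0,0]]'
python3 - <<'E'
from h import *
t,s=Cam("top"),Cam("side")
for n,c,b in(("top",t,(375,240,425,300)),("side",s,(355,205,400,258))):
    k=c.dark(b,60); print(n,cv2.contourArea(k),cv2.minAreaRect(k),cv2.approxPolyDP(k,1.5,True)[:,0].tolist())
Rt=toolR(-31,60); C=np.array([.4467,-.2108,.0329])-Rt[:,2]*.0132; C[2]=.042; print(C)
u=np.array([np.cos(np.radians(-31)),np.sin(np.radians(-31)),0]); v=np.array([-u[1],u[0],0])
P=[C+a*.032*u+b*.0125*v+c*np.array([0,0,.042]) for c in(1,-1) for a in(1,-1) for b in(1,-1)]
print(t.proj(P).round(1).tolist()); print(s.proj(P).round(1).tolist())
E
```

```text
time: 16.32
ee_pos: [0.3719, -0.3368, 0.1163]
eef_rot: [0.755, 0.426, 0.435, -0.244]
ft_force: [-0.1, 0.7, -0.7]
width: 0.0872
grip_force: 0.0
top 224.5 ((395.3231201171875, 274.18463134765625), (9.674708366394043, 27.039569854736328), 29.74488067626953) [[401, 262], [398, 262], [385, 283], [391, 287], [397, 281], [405, 266]]
side 331.5 ((376.5, 235.5), (15.0, 29.0), 0.0) [[374, 221], [370, 223], [369, 242], [376, 249], [380, 250], [383, 249], [384, 229]]
[ 0.4408 -0.2206  0.042 ]
[[398.2, 258.2], [406.8, 263.2], [385.7, 279.8], [394.4, 284.9], [394.1, 262.9], [402.2, 267.6], [382.3, 283.4], [390.5, 288.1]]
[[368.4, 221.3], [374.9, 219.6], [378.8, 230.3], [385.4, 228.5], [367.2, 242.7], [373.6, 240.9], [377.3, 252.2], [383.7, 250.3]]
```

The blank stands: both contours match the expected upright box, with the side view spanning rows 221–250 and the top strip about 25 mm wide. Next is the lid handle.

```bash
cat >> h.py <<'E'
H0=np.array([.471,.180,.184]); YAW=.8
cx=np.array([np.cos(np.radians(YAW)),np.sin(np.radians(YAW)),0]); cy=np.array([-cx[1],cx[0],0]); HG=H0+.225*cx+[0,0,-.055]
def lidpose(th,lean0=-15,back=0):
    """ee target holding the bar at lid opening th (rad)"""
    Q=R.from_rotvec(cy*th).as_matrix(); h=HG+Q@(H0-HG)
    Rt=Q@toolR(YAW,0)@R.from_euler('x',lean0,degrees=True).as_matrix()
    return h+Rt[:,2]*(.030-back),Rt
E
python3 - <<'E'
from h import *
p,M=lidpose(0,back=.1); print(p,M); f=rows([.38,-.2,.34],M); rows(p,M,frm=f)
E
```

```text
[0.4529 0.1797 0.2516] [[-0.014   0.9658  0.2588]
 [ 0.9999  0.0135  0.0036]
 [ 0.      0.2588 -0.9659]]
shift [ 0.8448 -0.2086 -0.0335] turn [ 0.0272 -0.4494 -0.2999] | mm 261.2318060049495 deg 64.91046472087649
shift [1.2623 0.1755 0.352 ] turn [0. 0. 0.] | mm 396.650852832587 deg 0.0
```

```bash
python3 -m pendant '[[-1,0.16,-0.02,-0.06,0,-0.02,-0.01],[-1,0.32,-0.06,-0.06,0.005,-0.09,-0.06],[-1,0.5,-0.1,-0.05,0.01,-0.16,-0.11],[-1,0.68,-0.15,-0.04,0.015,-0.23,-0.155],[-1,0.845,-0.21,-0.034,0.02,-0.3,-0.2],[-1,0.845,-0.21,-0.034,0.024,-0.37,-0.25],[-1,0.845,-0.21,-0.034,0.027,-0.45,-0.3],[-1,0.845,-0.21,-0.034,0.027,-0.45,-0.3]]'
python3 - <<'E'
from h import *
print(r.read_state()["joint_positions"])
p,M=lidpose(0,back=.1); f=rows(p+[-.02,-.10,.06],M); rows(p,M,frm=f)
E
```

```text
time: 17.42
ee_pos: [0.3804, -0.197, 0.3402]
eef_rot: [0.694, 0.708, 0.09, 0.093]
ft_force: [-0.0, 0.1, 0.2]
width: 0.0873
grip_force: 0.0
[ 1.4082 -0.3822 -0.6665  1.8493 -0.4146  1.4103  0.804 ]
shift [0.9196 0.1636 0.1357] turn [-0.0006  0.0025  0.0034] | mm 283.144255619955 deg 0.5068767176882629
shift [0.3324 0.0171 0.2116] turn [0. 0. 0.] | mm 118.32159566199233 deg 0.0
```

```bash
python3 -m pendant '[[-1,0.15,0.03,0.02,0,0,0],[-1,0.3,0.06,0.04,0,0,0],[-1,0.45,0.09,0.06,0,0,0],[-1,0.6,0.12,0.08,0,0,0],[-1,0.75,0.15,0.11,0,0.001,0.002],[-1,0.92,0.164,0.136,0,0.002,0.003],[-1,0.92,0.164,0.136,0,0.002,0.003],[-1,0.92,0.164,0.136,0,0.002,0.003]]'
python3 - <<'E'
from h import *
print(r.read_state()["joint_positions"])
p,M=lidpose(0,back=.1); f=rows(p,M); rows(lidpose(0)[0],M,frm=f)
t,s=Cam("top"),Cam("side")
for n,c,b in(("top",t,(375,240,425,300)),("side",s,(355,205,400,258))):
    k=c.dark(b,60); print(n,cv2.contourArea(k),cv2.minAreaRect(k))
E
```

```text
time: 18.42
ee_pos: [0.4335, 0.0761, 0.3124]
eef_rot: [0.699, 0.704, 0.094, 0.089]
ft_force: [-0.3, -0.0, -0.2]
width: 0.0873
grip_force: 0.0
[ 0.8949 -0.4748 -0.8494  1.8982 -0.3862  1.3132  0.116 ]
shift [0.3437 0.0125 0.215 ] turn [-0.0009 -0.0021 -0.0034] | mm 121.69619627502415 deg 0.49249957821961027
shift [0.     0.     0.3333] turn [0. 0. 0.] | mm 99.99999999999999 deg 0.0
top 217.5 ((395.1615905761719, 274.0923156738281), (9.302604675292969, 26.791500091552734), 29.74488067626953)
side 311.5 ((376.3077392578125, 235.96156311035156), (14.699555397033691, 27.845949172973633), 3.1798300743103027)
```

```bash
python3 -m pendant '[[-1,0,0,0.1,0,0,0],[-1,0.08,0.006,0.215,0,0,0],[-1,0.2,0.012,0.215,0,-0.001,-0.002],[-1,0.344,0.012,0.215,-0.001,-0.002,-0.003],[-1,0.344,0.012,0.215,-0.001,-0.002,-0.003],[-1,0.344,0.012,0.215,-0.001,-0.002,-0.003]]'
python3 - <<'E'
from h import *
print(r.read_state()["joint_positions"])
p,M=lidpose(0,back=.05); f=rows(p,M); rows(lidpose(0)[0],M,frm=f)
E
```

```text
time: 19.27
ee_pos: [0.4534, 0.1789, 0.2521]
eef_rot: [0.697, 0.705, 0.093, 0.093]
ft_force: [0.2, -0.5, -0.4]
width: 0.087
grip_force: 0.0
[ 0.9457 -0.4291 -1.1682  1.9046 -0.3634  1.1646 -0.124 ]
shift [ 0.003  -0.0023  0.1679] turn [ 0.0009  0.0008 -0.0008] | mm 50.39064704677927 deg 0.173689293413754
shift [ 0.     -0.      0.1667] turn [0. 0. 0.] | mm 50.0 deg 0.0
```

```bash
python3 -m pendant '[[-1,0.003,-0.002,0.1,0,0,0],[-1,0.003,-0.002,0.168,0.001,0.001,-0.001],[-1,0.003,-0.002,0.23,0.001,0.001,-0.001],[-1,0.003,-0.002,0.29,0.001,0.001,-0.001],[-1,0.003,-0.002,0.335,0.001,0.001,-0.001],[-1,0.003,-0.002,0.335,0.001,0.001,-0.001]]' 40
python3 - <<'E'
from h import *
print(r.read_state()["joint_positions"])
rows(*lidpose(0))
t,s=Cam("top"),Cam("side")
S=r.read_state(); 
E
python3 -m pendant '[[0,0,0,0,0,0,0],[0.4,0,0,0,0,0,0],[0.4,0,0,0,0,0,0],[0.4,0,0,0,0,0,0],[0.4,0,0,0,0,0,0]]' 15
```

```text
time: 20.02
ee_pos: [0.4786, 0.1786, 0.155]
eef_rot: [0.697, 0.705, 0.093, 0.091]
ft_force: [0.3, -0.0, 1.0]
width: 0.0868
grip_force: 0.0
[ 1.271  -0.4983 -1.4664  1.997  -0.5301  0.986   0.0142]
shift [0.0049 0.0007 0.0003] turn [-0.0002 -0.0001 -0.0014] | mm 1.4888048169960746 deg 0.17314822727559037
time: 20.75
ee_pos: [0.4783, 0.1815, 0.1553]
eef_rot: [0.695, 0.707, 0.093, 0.092]
ft_force: [0.8, -0.0, -1.0]
width: 0.0449
grip_force: 0.0
```

```bash
python3 -m pendant '[[1,0,0,0,0,0,0],[1,0,0,0,0,0,0],[1,0,0,0,0,0,0],[1,0,0,0,0,0,0]]' 40
python3 - <<'E'
from h import *
print(r.read_state()["joint_positions"])
E
```

```text
time: 21.25
ee_pos: [0.4805, 0.1815, 0.1564]
eef_rot: [0.695, 0.706, 0.095, 0.093]
ft_force: [14.2, -0.4, -7.4]
width: 0.0128
grip_force: 40.0
[ 1.2681 -0.4991 -1.4677  1.9942 -0.5302  0.9817  0.0142]
```

Gripped the bar: width 12.8 mm at 40 N. Now I plan the arc about the hinge.

```bash
cat >> h.py <<'E'
E0=np.array([.4805,.1815,.1564]); M0=R.from_quat([.695,.706,.095,.093]).as_matrix(); HG2=np.array([.698,.183,.130])
def arc(th):
    Q=R.from_rotvec(cy*th).as_matrix(); return HG2+Q@(E0-HG2),Q@M0
def lidang():
    """opening from measured tool position, and from its turn"""
    S=r.read_state(); a=E0-HG2; b=np.array(S["ee_pos"])-HG2
    w=R.from_matrix(R.from_quat(S["eef_rot"]).as_matrix()@M0.T).as_rotvec()@cy
    return np.arctan2(b[2],-b@cx)-np.arctan2(a[2],-a@cx),w,np.hypot(b[2],b@cx)-np.hypot(a[2],a@cx)
E
python3 - <<'E'
from h import *
f=(np.array([.4783,.1815,.1553]),M0)
for th in(.04,.08,.12,.16,.2,.61): print(th,end=" "); rows(*arc(th),frm=f)
E
```

```text
0.04 shift [-0.0001  0.0196 -0.0284] turn [0.0191 0.     0.    ] | mm 10.360659394115244 deg 2.291831180523294
0.08 shift [-0.0001  0.0323 -0.0548] turn [0.0382 0.0001 0.    ] | mm 19.065724237813388 deg 4.583662361046586
0.12 shift [-0.0001  0.0459 -0.0806] turn [0.0573 0.0001 0.0001] | mm 27.82293898592432 deg 6.875493541569877
0.16 shift [-0.0001  0.0607 -0.1058] turn [0.0764 0.0001 0.0001] | mm 36.58590777104308 deg 9.167324722093165
0.2 shift [-0.0001  0.0764 -0.1304] turn [0.0955 0.0002 0.0001] | mm 45.34133921293677 deg 11.45915590261646
0.61 shift [-0.0002  0.2881 -0.3392] turn [0.2913 0.0005 0.0003] | mm 133.505495132441 deg 34.95042550298022
```

```bash
python3 -m pendant '[[1,0,0.01,-0.012,0.008,0,0],[1,0,0.02,-0.028,0.019,0,0],[1,0,0.026,-0.042,0.029,0,0],[1,0,0.032,-0.055,0.038,0,0],[1,0,0.039,-0.068,0.048,0,0],[1,0,0.046,-0.081,0.057,0,0],[1,0,0.061,-0.106,0.076,0,0],[1,0,0.061,-0.106,0.076,0,0]]'
python3 - <<'E'
from h import *
S=r.read_state();print(S["joint_positions"],lidang())
f=(np.array([.4783,.1815,.1553]),M0); f=(f[0]+M0@np.array([0,.061,-.106])*.3, M0@R.from_rotvec([.076*120,0,0],degrees=True).as_matrix())
for th in(.16,.2,.25,.3,.35,.4): print(th,end=" "); rows(*arc(th),frm=f)
E
```

```text
time: 22.25
ee_pos: [0.4649, 0.1717, 0.2028]
eef_rot: [0.7, 0.711, 0.048, 0.041]
ft_force: [0.0, -0.2, -1.2]
width: 0.006
grip_force: 0.0
[ 1.38   -0.499  -1.4676  1.857  -0.524   1.2437  0.0581] (np.float64(0.18180212152233288), np.float64(0.14091841423212245), np.float64(0.025268107736309803))
0.16 shift [-0.0001 -0.0003  0.0003] turn [0.0004 0.0001 0.0001] | mm 0.12224169569774024 deg 0.05066271411603095
0.2 shift [-0.0001  0.0113 -0.0266] turn [0.0195 0.0002 0.0001] | mm 8.65701645510721 deg 2.3392432475784655
0.25 shift [-0.0001  0.0273 -0.0594] turn [0.0434 0.0002 0.0001] | mm 19.604259308856108 deg 5.203993922966057
0.3 shift [-0.0001  0.0449 -0.0914] turn [0.0672 0.0002 0.0002] | mm 30.539339213146093 deg 8.068771786557933
0.35 shift [-0.0001  0.0641 -0.1224] turn [0.0911 0.0003 0.0002] | mm 41.45535162563013 deg 10.933555467049182
0.4 shift [-0.0001  0.0848 -0.1525] turn [0.115  0.0003 0.0002] | mm 52.345462759202526 deg 13.798341341353511
```

The grip slipped because the arm had wound into joint limits (j2 -0.50, j3 -1.47), so it couldn't follow the arc, and the lid is shut again. I'll back off and fit a kinematic model to find a path that unwinds the elbow.

```bash
python3 -m pendant '[[-1,0,0,-0.05,0,0,0],[-1,0,0,-0.15,0.03,0,0],[-1,0,0,-0.25,0.06,0,0],[-1,0,0,-0.3,0.075,0,0]]'
cat > kin.py <<'E'
from h import *
from scipy.optimize import least_squares
import itertools
J=np.array([[1.25339954,.33283106,-.0646815,1.46095922,.02161857,1.34988774,-.08845914],[.8101,-.0084,-.2675,1.9161,-.0018,1.2329,-1.5831],[.6116,.9002,-.2595,1.0134,.0903,1.9367,-1.7553],[.6416,.841,-.275,1.2985,.0919,1.7149,-1.7687],[.601,.9196,-.2563,.9545,.0892,1.9799,-1.7548],[.8294,.2249,-.5605,1.769,.1694,1.3127,-.6754],[1.4209,.5795,-.5528,1.849,-.7034,1.3048,.7109],[1.389,.726,-.5207,1.8424,-.6619,1.2009,.7924],[1.4082,-.3822,-.6665,1.8493,-.4146,1.4103,.804],[.8949,-.4748,-.8494,1.8982,-.3862,1.3132,.116],[.9457,-.4291,-1.1682,1.9046,-.3634,1.1646,-.124]])
P=np.array([[.18144,-.59765,.20857],[.3652,-.2721,.1796],[.4989,-.2891,.0982],[.4442,-.2519,.0215],[.5105,-.2933,.1118],[.4379,-.2189,.1462],[.4454,-.2108,.1131],[.4467,-.2108,.0329],[.3804,-.197,.3402],[.4335,.0761,.3124],[.4534,.1789,.2521]])
Qt=np.array([[.98915,.14689,0,-.0007],[.962,-.274,0,0],[.903,-.261,-.328,-.094],[.903,-.26,-.328,-.094],[.903,-.26,-.328,-.094],[.941,.331,-.065,-.018],[.755,.423,.437,-.246],[.753,.427,.435,-.246],[.694,.708,.09,.093],[.699,.704,.094,.089],[.697,.705,.093,.093]])
rz=lambda q:R.from_rotvec([0,0,q]).as_matrix(); ry=lambda q:R.from_rotvec([0,q,0]).as_matrix()
def fk(q,L,s):
    M=rz(s[0]*q[0]+L[6]); p=np.array([0,0,L[0]]); M=M@ry(q[1]); p=p+M@[L[4],0,L[1]]; M=M@rz(s[1]*q[2])@ry(q[3]); p=p+M@[L[5],0,L[2]]; M=M@rz(s[2]*q[4])@ry(q[5]); p=p+M@[0,0,L[3]]; return p,M@rz(s[3]*q[6]+L[7])
def res(L,s):
    o=[]
    for q,p,k in zip(J,P,Qt):
        a,M=fk(q,L,s); o+=list(a-p)+list(.3*(R.from_matrix(M.T@R.from_quat(k).as_matrix()).as_rotvec()))
    return np.array(o)
def fit():
    best=None
    for s in itertools.product([1,-1],repeat=4):
      for o in(0,1.57,3.14,-1.57):
        f=least_squares(res,[.26,.46,.487,.377,0,0,0,o],args=(s,),max_nfev=30)
        if best is None or f.cost<best[0]: best=(f.cost,f.x,s)
    return best
E
python3 - <<'E'
from kin import *
import pickle
b=fit(); print(b, np.abs(res(b[1],b[2])).max()); pickle.dump(b,open("kin.pkl","wb"))
S=r.read_state(); print(S["joint_positions"],S["ee_pos"],fk(S["joint_positions"],b[1],b[2])[0])
E
```

```text
time: 22.75
ee_pos: [0.4435, 0.1678, 0.2953]
eef_rot: [0.701, 0.713, -0.004, -0.013]
ft_force: [-0.6, 0.3, 0.2]
width: 0.0382
grip_force: 0.0
(np.float64(0.0015238850482137737), array([ 0.2522,  0.452 ,  0.4695,  0.3479,  0.0135,  0.0174, -0.0582,
        1.5224]), (-1, -1, -1, -1)) 0.016892915846680567
[ 1.506  -0.4987 -1.4664  1.6346 -0.5058  1.5895  0.0752] [0.4435 0.1678 0.2953] [0.4557 0.1465 0.2896]
```

```bash
sed -i 's/\[L\[4\],0,L\[1\]\]/[L[4],L[8],L[1]]/; s/\[L\[5\],0,L\[2\]\]/[L[5],L[9],L[2]]/; s/M@\[0,0,L\[3\]\]/M@[L[10],L[11],L[3]]/' kin.py
cat >> kin.py <<'E'
lo=np.array([-2.6,-.5,-1.47,.16,-1.27,.06,-2.6]);hi=np.array([2.6,2.12,1.34,2.42,4.41,2.06,2.6])
def jac(q,L,s):
    p,M=fk(q,L,s);Jm=np.zeros((6,7))
    for i in range(7):
        d=q.copy();d[i]+=1e-5;a,B=fk(d,L,s);Jm[:3,i]=(a-p)/1e-5;Jm[3:,i]=R.from_matrix(B@M.T).as_rotvec()/1e-5
    return p,M,Jm
def follow(q,pt,Mt,L,s,n=40):
    q=q.copy();p0,M0_=fk(q,L,s);w=R.from_matrix(Mt@M0_.T).as_rotvec()
    for k in range(1,n+1):
        pk=p0+(pt-p0)*k/n;Mk=R.from_rotvec(w*k/n).as_matrix()@M0_
        for _ in range(3):
            p,M,Jm=jac(q,L,s);e=np.r_[pk-p,R.from_matrix(Mk@M.T).as_rotvec()]
            q=np.clip(q+Jm.T@np.linalg.solve(Jm@Jm.T+1e-5*np.eye(6),e),lo,hi)
    return q,np.linalg.norm(pt-p)
E
python3 - <<'E'
from kin import *
s=(-1,-1,-1,-1); f=least_squares(res,[.2522,.452,.4695,.3479,.0135,.0174,-.0582,1.5224,0,0,0,0],args=(s,)); L=f.x; print(f.cost,L,np.abs(f.fun).max()); np.save("L.npy",L)
for i,j in((0,1),(1,2),(7,8),(8,9),(9,10)):
    a,B=fk(J[j],L,s); print("pred",follow(J[i],a,B,L,s)[0],"true",J[j])
E
```

```text
2.709261571458445e-06 [ 0.2583  0.4489  0.4916  0.3646 -0.0001  0.0005 -0.0001  1.5709 -0.0217
 -0.0237  0.0014 -0.0002] 0.0011791981607896973
pred [ 0.862  -0.006  -0.3189  1.9137 -0.0014  1.2329 -1.5827] true [ 0.8101 -0.0084 -0.2675  1.9161 -0.0018  1.2329 -1.5831]
pred [ 0.5959  0.897  -0.2284  1.0149  0.0726  1.9344 -1.7432] true [ 0.6116  0.9002 -0.2595  1.0134  0.0903  1.9367 -1.7553]
pred [ 1.342  -0.3691 -0.6248  1.851  -0.3897  1.4022  0.7782] true [ 1.4082 -0.3822 -0.6665  1.8493 -0.4146  1.4103  0.804 ]
pred [ 0.9636 -0.5    -0.8802  1.8972 -0.4289  1.3265  0.1578] true [ 0.8949 -0.4748 -0.8494  1.8982 -0.3862  1.3132  0.116 ]
pred [ 0.969  -0.4482 -1.1751  1.9045 -0.3873  1.1706 -0.1027] true [ 0.9457 -0.4291 -1.1682  1.9046 -0.3634  1.1646 -0.124 ]
```

```bash
cat > plan.py <<'E'
from kin import *
L=np.load("L.npy"); s=(-1,-1,-1,-1)
H=np.array([.4727,.1814,.185])
def lp(th,lean,back=0,depth=.034):
    Q=R.from_rotvec(cy*th).as_matrix(); h=HG2+Q@(H-HG2); Rt=Q@toolR(YAW,0)@R.from_euler('x',lean,degrees=True).as_matrix()
    return h+Rt[:,2]*(depth-back),Rt
marg=lambda q:np.min(np.minimum(q-lo,hi-q))
E
python3 - <<'E'
from plan import *
import time
rng=np.random.default_rng(0); q0=np.array(r.read_state()["joint_positions"]); best=[]; t0=time.time()
F=lambda q,p,M,n=8: follow(q,p,M,L,s,n)
while time.time()-t0<200:
    lean=rng.choice([-15,-8,0,8]); V=[]; q=q0; m=9; bad=0
    for k in range(2):
        rr=rng.uniform(.4,.8); az=rng.uniform(-1.2,.5); v=np.array([rr*np.cos(az),rr*np.sin(az),rng.uniform(.3,.45)]); y=rng.uniform(-60,60); l=rng.uniform(-20,30)
        M=toolR(y,0)@R.from_euler('x',l,degrees=True).as_matrix(); q,e=F(q,v,M); bad+=e>.004
        if bad: break
        V.append((v.round(2).tolist(),round(y),round(l))); 
    if bad: continue
    p,M=lp(0,lean,.1); q,e=F(q,p,M); qa=q; p,M=lp(0,lean); q1,e1=F(q,p,M,5); 
    if e+e1>.004: continue
    q2=q1
    for th in(.2,.4,.61):
        q2,e2=F(q2,*lp(th,lean),4); e+=e2
    if e>.004: continue
    m=min(marg(qa),marg(q1),marg(q2)); best.append((m,lean,V,qa,q1,q2))
best.sort(key=lambda b:-b[0]); print(len(best))
for b in best[:4]: print(*b)
E
```

```text
70
0.21095713490357682 -15 [([0.2, -0.36, 0.43], 44, 0), ([0.76, -0.08, 0.42], -5, -1)] [ 0.476  -0.2129 -0.9003  1.9104 -0.0673  1.1243 -0.3973] [ 0.4897 -0.01   -1.0041  2.0003  0.1461  0.9212 -0.5764] [ 0.2132  0.5931 -0.8988  1.1853  0.2558  1.849  -0.6105]
0.2039918745095548 -15 [([0.24, -0.48, 0.44], 39, 4), ([0.75, 0.18, 0.32], -60, 5)] [ 0.5355 -0.2251 -0.9454  1.909  -0.0883  1.1242 -0.3772] [ 0.5599 -0.0076 -1.0723  1.9984  0.1478  0.9211 -0.5751] [ 0.2373  0.6107 -0.949   1.1838  0.2825  1.856  -0.6298]
0.19893026890379994 -15 [([0.3, -0.34, 0.43], 47, 1), ([0.78, -0.02, 0.35], 0, -8)] [ 0.5757 -0.2347 -0.9749  1.9081 -0.1039  1.1244 -0.3622] [ 0.6108 -0.0057 -1.1218  1.9972  0.1493  0.9211 -0.5743] [ 0.2528  0.6232 -0.9826  1.1828  0.3009  1.8611 -0.643 ]
0.19706883547285292 -15 [([0.44, -0.05, 0.31], 60, -20), ([0.69, -0.01, 0.3], 3, 10)] [ 0.5899 -0.2384 -0.9851  1.9078 -0.1098  1.1245 -0.3566] [ 0.6296 -0.005  -1.1401  1.9968  0.1499  0.9211 -0.5741] [ 0.2581  0.6277 -0.9943  1.1825  0.3074  1.8629 -0.6477]
```

```bash
python3 - <<'E'
from plan import *
f=rows([.2,-.36,.43],toolR(44,0)); f=rows([.76,-.08,.42],toolR(-5,0),frm=f); f=rows(*lp(0,-15,.1),frm=f)
E
```

```text
shift [-1.7391 -0.8541 -0.4491] turn [-0.0088 -0.0097 -0.3581] | mm 596.6717687554444 deg 42.998206909065054
shift [-0.6253  1.9911  0.0333] turn [0.     0.     0.4083] | mm 626.1788881781308 deg 48.99999999999999
shift [ 0.7788 -1.0866  0.5708] turn [-0.1249  0.0063 -0.0481] | mm 436.0950983483275 deg 16.076305856970848
```

```bash
python3 -m pendant '[[-1,-0.12,-0.06,-0.06,0,0,-0.03],[-1,-0.27,-0.12,-0.11,0,0,-0.06],[-1,-0.42,-0.19,-0.16,0,0,-0.09],[-1,-0.58,-0.27,-0.2,0,0,-0.13],[-1,-0.74,-0.35,-0.23,0,0,-0.17],[-1,-0.9,-0.43,-0.25,-0.005,-0.005,-0.2],[-1,-1,-0.48,-0.26,-0.005,-0.005,-0.2]]'
python3 - <<'E'
from plan import *
print(r.read_state()["joint_positions"]); rows([.2,-.36,.43],toolR(44,0))
E
```

```text
time: 23.62
ee_pos: [0.3054, -0.1373, 0.3714]
eef_rot: [0.537, 0.843, -0.001, -0.006]
ft_force: [0.4, 0.1, 0.0]
width: 0.0868
grip_force: 0.0
[ 1.1736 -0.3822 -0.6051  1.7706 -0.2129  1.7001  1.0139]
shift [-0.5227 -0.6335 -0.1946] turn [-0.0034 -0.0051 -0.1585] | mm 253.22755806372865 deg 19.034697394613012
```

```bash
python3 -m pendant '[[-1,-0.1,-0.12,-0.04,0,0,-0.04],[-1,-0.22,-0.27,-0.08,0,0,-0.08],[-1,-0.34,-0.42,-0.13,0,0,-0.12],[-1,-0.45,-0.55,-0.18,0,0,-0.15],[-1,-0.523,-0.634,-0.195,-0.003,-0.005,-0.159],[-1,-0.523,-0.634,-0.195,-0.003,-0.005,-0.159]]'
python3 - <<'E'
from plan import *
q=np.array(r.read_state()["joint_positions"]);print(q); f=rows([.48,-.22,.42],toolR(20,0)); rows([.76,-.08,.42],toolR(-5,0),frm=f)
for v in([.76,-.08,.42],[.72,.02,.42]):
    qq,e=follow(q,np.array(v),toolR(-5,0),L,s,8); print(qq,e); qq,e=follow(qq,*lp(0,-15,.1),L,s,8); print(qq,e); qq,e=follow(qq,*lp(0,-15),L,s,8); print(qq,e)
E
```

```text
time: 24.38
ee_pos: [0.2001, -0.36, 0.4295]
eef_rot: [0.392, 0.92, 0.0, -0.001]
ft_force: [-0.1, 0.4, 0.1]
width: 0.087
grip_force: 0.0
[ 1.2382 -0.1486 -0.2411  1.5265 -0.0355  1.761   1.759 ]
shift [-0.3105  0.996   0.0308] turn [-0.0003 -0.0008  0.1991] | mm 313.1093488127571 deg 23.888395243952765
shift [0.1193 1.0367 0.    ] turn [0.     0.     0.2083] | mm 313.04951684997064 deg 24.999999999999993
[ 0.1568  0.8228 -0.5929  0.3004  0.4825  2.0599 -0.1187] 0.001505201979858268
[ 0.5371 -0.2255 -0.9466  1.909  -0.0889  1.1242 -0.3766] 3.911337906306519e-05
[ 0.5576 -0.0076 -1.07    1.9985  0.1478  0.9211 -0.5751] 3.300707675603578e-07
[ 0.1855  0.6732 -0.7485  0.6116  0.476   1.9582 -0.3372] 0.00039625213800837934
[ 0.5694 -0.2331 -0.9703  1.9082 -0.1014  1.1244 -0.3646] 2.6798854650646342e-05
[ 0.5976 -0.0062 -1.109   1.9975  0.1489  0.9211 -0.5745] 4.0923367846029016e-07
```

```bash
python3 -m pendant '[[-1,-0.04,0.14,0,0,0,0.025],[-1,-0.09,0.3,0,0,0,0.05],[-1,-0.15,0.48,0.01,0,0,0.08],[-1,-0.2,0.66,0.02,0,0,0.12],[-1,-0.25,0.83,0.03,0,0,0.16],[-1,-0.31,0.99,0.03,0,0,0.199],[-1,-0.31,0.99,0.03,0,0,0.199]]'
python3 - <<'E'
from plan import *
print(np.array(r.read_state()["joint_positions"])); f=rows([.71,.02,.42],toolR(-5,0)); rows(*lp(0,-15,.1),frm=f)
E
```

```text
time: 25.25
ee_pos: [0.4819, -0.2145, 0.4194]
eef_rot: [0.57, 0.822, 0.0, -0.002]
ft_force: [0.4, -0.2, 0.6]
width: 0.0868
grip_force: 0.0
[ 0.9049  0.1461 -0.6586  1.2808  0.0892  1.7471  0.6255]
shift [ 0.4653  0.9861 -0.0021] turn [-0.001  -0.0011  0.2128] | mm 327.1234362322364 deg 25.541860202830566
shift [ 0.4613 -0.8915  0.5708] turn [-0.1249  0.0063 -0.0481] | mm 346.42256878964764 deg 16.076305856970848
```

```bash
python3 -m pendant '[[-1,0.06,0.13,0,0,0,0.03],[-1,0.13,0.28,0,0,0,0.06],[-1,0.21,0.45,0,0,0,0.1],[-1,0.29,0.62,0,0,0,0.14],[-1,0.38,0.8,0,0,0,0.18],[-1,0.465,0.98,0,0,0,0.213],[-1,0.465,0.985,0,-0.001,-0.001,0.213],[-1,0.465,0.985,0,-0.001,-0.001,0.213]]'
python3 - <<'E'
from plan import *
q=np.array(r.read_state()["joint_positions"]);print(q)
for l in(-15,-8,0):
    print(l);qq,e=follow(q,*lp(0,l,.1),L,s,8); print(qq,e); qq,e=follow(qq,*lp(0,l),L,s,8); print(qq,e)
    for th in(.2,.4,.61): qq,e=follow(qq,*lp(th,l),L,s,4)
    print(qq,e); rows(*lp(0,l,.1))
E
```

```text
time: 26.25
ee_pos: [0.7083, 0.0149, 0.4203]
eef_rot: [0.739, 0.674, -0.001, 0.002]
ft_force: [-0.8, -0.4, 0.3]
width: 0.0871
grip_force: 0.0
[ 0.1876  0.6239 -0.6671  0.671   0.4003  1.9284 -0.3262]
-15
[ 0.4442 -0.2072 -0.8756  1.9112 -0.0571  1.1245 -0.4073] 2.0088019407987436e-05
[ 0.451  -0.0114 -0.9665  2.0014  0.1454  0.9212 -0.5772] 2.103889431672549e-07
[ 0.1984  0.5833 -0.8692  1.1862  0.2405  1.8453 -0.5995] 5.838607084289171e-07
shift [ 0.4767 -0.8906  0.5689] turn [-0.1243  0.0084 -0.05  ] | mm 347.79866930129475 deg 16.110047877413
-8
[ 0.4184 -0.0492 -0.8851  1.7976  0.0243  1.2497 -0.4605] 1.1313619910253826e-05
[ 0.3819  0.0928 -0.906   1.9126  0.1614  1.0542 -0.5749] 1.0697835276070023e-07
[ 0.1329  0.6548 -0.8031  1.0928  0.1965  1.9583 -0.5953] 5.147204002257549e-07
shift [ 0.4795 -0.8644  0.5636] turn [-0.066   0.0053 -0.0504] | mm 341.3551283546712 deg 9.983861580233055
0
[ 0.3607  0.1222 -0.8726  1.6677  0.0949  1.3959 -0.5105] 4.7565082613658745e-06
[ 0.3306  0.2071 -0.865   1.8103  0.1687  1.2007 -0.571 ] 7.255835616754476e-08
[ 0.078   0.7428 -0.7558  0.9884  0.1504  2.06   -0.605 ] 0.009584707669153347
shift [ 0.4827 -0.8339  0.5615] turn [ 0.0006  0.0018 -0.0506] | mm 334.56723075715246 deg 6.072247850491843
```

Margins are good with lean -15. Now to the pre-grasp pose above the handle.

```bash
python3 -m pendant '[[-1,0.07,-0.13,0.04,-0.01,0,0],[-1,0.15,-0.28,0.1,-0.03,0,-0.01],[-1,0.23,-0.44,0.18,-0.05,0.002,-0.02],[-1,0.31,-0.6,0.28,-0.08,0.004,-0.03],[-1,0.4,-0.75,0.4,-0.1,0.006,-0.04],[-1,0.477,-0.87,0.52,-0.12,0.008,-0.05],[-1,0.477,-0.891,0.569,-0.124,0.008,-0.05],[-1,0.477,-0.891,0.569,-0.124,0.008,-0.05]]'
python3 - <<'E'
from plan import *
print(np.array(r.read_state()["joint_positions"])); f=rows(*lp(0,-15,.06)); rows(*lp(0,-15),frm=f)
E
```

```text
time: 27.25
ee_pos: [0.4554, 0.1792, 0.2487]
eef_rot: [0.697, 0.705, 0.092, 0.094]
ft_force: [0.8, -0.4, 0.1]
width: 0.0869
grip_force: 0.0
[ 0.4516 -0.2109 -0.8806  1.9136 -0.0562  1.1242 -0.4091]
shift [0.0072 0.0008 0.1332] turn [ 0.0006  0.0023 -0.0015] | mm 40.028880533602795 deg 0.33371836486592205
shift [0.  0.  0.2] turn [0. 0. 0.] | mm 59.999999999999986 deg 0.0
```

```bash
python3 -m pendant '[[-1,0.007,0,0.1,0,0,0],[-1,0.007,0,0.18,0,0.002,-0.001],[-1,0.007,0,0.25,0,0.002,-0.001],[-1,0.007,0,0.31,0,0.002,-0.001],[-1,0.007,0,0.333,0,0.002,-0.001],[-1,0.007,0,0.333,0,0.002,-0.001]]' 20
python3 - <<'E'
from plan import *
print(np.array(r.read_state()["joint_positions"])); rows(*lp(0,-15))
E
python3 -m pendant '[[1,0,0,0,0,0,0],[1,0,0,0,0,0,0],[1,0,0,0,0,0,0],[1,0,0,0,0,0,0],[1,0,0,0,0,0,0],[1,0,0,0,0,0,0],[1,0,0,0,0,0,0]]' 20
```

```text
time: 28.0
ee_pos: [0.4826, 0.1831, 0.1527]
eef_rot: [0.696, 0.706, 0.094, 0.09]
ft_force: [1.2, 0.5, 0.1]
width: 0.0871
grip_force: 0.0
[ 0.4581 -0.0079 -0.974   1.9994  0.1452  0.9195 -0.5779]
shift [-0.0052 -0.004   0.0008] turn [ 0.     -0.0017 -0.0004] | mm 1.9760018962060115 deg 0.21346864444071945
time: 28.88
ee_pos: [0.482, 0.1838, 0.1522]
eef_rot: [0.696, 0.706, 0.094, 0.09]
ft_force: [-0.4, 0.6, 0.4]
width: 0.0248
grip_force: 0.0
```

```bash
python3 -m pendant '[[1,0,0,0,0,0,0],[1,0,0,0,0,0,0],[1,0,0,0,0,0,0],[1,0,0,0,0,0,0]]' 40
python3 - <<'E'
from plan import *
S=r.read_state(); print(S["ee_pos"],S["eef_rot"],S["ft_force"],S["width"])
a=np.array([.4822,.1835,.1524]); M0=R.from_quat([.696,.706,.094,.09]).as_matrix(); f=(a,M0)
e=np.array(S["ee_pos"])
for th in(.05,.1,.15,.2,.25,.3):
    Q=R.from_rotvec(cy*th).as_matrix(); print(th,end=" "); rows(HG2+Q@(e-HG2),Q@M0,frm=f)
E
```

```text
time: 29.38
ee_pos: [0.4813, 0.1837, 0.1519]
eef_rot: [0.696, 0.707, 0.094, 0.09]
ft_force: [-5.1, 0.1, 1.6]
width: 0.0119
grip_force: 40.0
[0.4813 0.1837 0.1519] [0.6957 0.7065 0.0936 0.0901] [-5.0674  0.0985  1.6146] 0.011934354529990816
0.05 shift [ 0.001   0.0104 -0.0326] turn [ 0.0239 -0.      0.0001] | mm 10.268579009876351 deg 2.8647889756541143
0.1 shift [ 0.0011  0.0258 -0.0655] turn [ 0.0477 -0.      0.0002] | mm 21.110216278865526 deg 5.729577951308232
0.15 shift [ 0.0012  0.0428 -0.0975] turn [ 0.0716 -0.      0.0003] | mm 31.950575614135072 deg 8.59436692696235
0.2 shift [ 0.0013  0.0613 -0.1287] turn [ 0.0955 -0.      0.0004] | mm 42.773825775991156 deg 11.459155902616468
0.25 shift [ 0.0015  0.0814 -0.1589] turn [ 0.1194 -0.      0.0005] | mm 53.57147019293249 deg 14.32394487827058
0.3 shift [ 0.0016  0.103  -0.1881] turn [ 0.1432 -0.      0.0006] | mm 64.33619362060463 deg 17.1887338539247
```

```bash
python3 -m pendant '[[1,0.001,0.005,-0.016,0.012,0,0],[1,0.001,0.0104,-0.0326,0.024,0,0],[1,0.001,0.018,-0.049,0.036,0,0],[1,0.001,0.0258,-0.0655,0.048,0,0],[1,0.001,0.034,-0.0815,0.06,0,0],[1,0.001,0.043,-0.0975,0.072,0,0],[1,0.001,0.052,-0.113,0.083,0,0],[1,0.001,0.0613,-0.1287,0.0955,0,0]]' 45
python3 - <<'E'
from plan import *
S=r.read_state(); print(S["joint_positions"])
E0=np.array([.4813,.1837,.1519]); M0=R.from_quat([.6957,.7065,.0936,.0901]).as_matrix()
a=E0-HG2;b=S["ee_pos"]-HG2; print("th pos",np.arctan2(b[2],-b[0])-np.arctan2(a[2],-a[0]),"rot",R.from_matrix(R.from_quat(S["eef_rot"]).as_matrix()@M0.T).as_rotvec()@cy, "dr",np.hypot(b[0],b[2])-np.hypot(a[0],a[2]))
c=np.array([.4822,.1835,.1524])+M0@np.array([.001,.0613,-.1287])*.3; Mc=M0@R.from_rotvec([.0955*120,0,0],degrees=True).as_matrix()
for th in(.25,.3,.35,.4,.45,.5,.55,.61):
    Q=R.from_rotvec(cy*th).as_matrix(); print(th,end=" "); rows(HG2+Q@(E0-HG2),Q@M0,frm=(c,Mc))
E
```

```text
time: 30.38
ee_pos: [0.4896, 0.1841, 0.1939]
eef_rot: [0.701, 0.712, 0.023, 0.02]
ft_force: [1.0, 2.8, -10.0]
width: 0.0126
grip_force: 45.0
[ 0.4246  0.1703 -0.9608  1.7627  0.1755  1.2307 -0.5644]
th pos 0.19662953409029163 rot 0.20042643549031167 dr 0.00017054020377094137
0.25 shift [ 0.0002  0.0135 -0.0338] turn [0.0239 0.0002 0.0004] | mm 10.932391676998813 deg 2.8642838093478113
0.3 shift [ 0.0002  0.0289 -0.0667] turn [0.0477 0.0002 0.0005] | mm 21.811295974843496 deg 5.7289370213542385
0.35 shift [ 0.0003  0.0458 -0.0988] turn [0.0716 0.0002 0.0005] | mm 32.67664260791024 deg 8.593680710291373
0.4 shift [ 0.0004  0.0644 -0.13  ] turn [0.0955 0.0003 0.0006] | mm 43.52158591229538 deg 11.458447015501422
0.45 shift [ 0.0004  0.0844 -0.1602] turn [0.1194 0.0003 0.0007] | mm 54.33933707162051 deg 14.323222366610224
0.5 shift [ 0.0005  0.106  -0.1894] turn [0.1432 0.0003 0.0008] | mm 65.12313164194883 deg 17.188002240455326
0.55 shift [ 0.0005  0.129  -0.2175] turn [0.1671 0.0003 0.0008] | mm 75.86622851337756 deg 20.05278469861125
0.61 shift [ 0.0006  0.1584 -0.2496] turn [0.1958 0.0004 0.0009] | mm 88.69477130901095 deg 23.49052572834988
```

The lid is following: -10 N at the wrist, opening about 0.2. I'll carry on to about 0.61.

```bash
python3 -m pendant '[[1,0,0.0135,-0.0338,0.0239,0,0],[1,0,0.0289,-0.0667,0.0477,0,0],[1,0,0.0458,-0.0988,0.0716,0,0],[1,0,0.0644,-0.13,0.0955,0,0],[1,0,0.0844,-0.16,0.1194,0,0],[1,0,0.106,-0.1894,0.1432,0,0],[1,0.0005,0.129,-0.2175,0.1671,0,0],[1,0.0005,0.129,-0.2175,0.1671,0,0]]'
python3 - <<'E'
from plan import *
S=r.read_state(); print(S["joint_positions"])
E0=np.array([.4813,.1837,.1519]); M0=R.from_quat([.6957,.7065,.0936,.0901]).as_matrix()
a=E0-HG2;b=S["ee_pos"]-HG2; print("th pos",np.arctan2(b[2],-b[0])-np.arctan2(a[2],-a[0]),"rot",R.from_matrix(R.from_quat(S["eef_rot"]).as_matrix()@M0.T).as_rotvec()@cy, "dr",np.hypot(b[0],b[2])-np.hypot(a[0],a[2]))
t,s_=Cam("top"),Cam("side"); cv2.imwrite("pics/lid_s.png",s_.im)
# long mark tip (dark tab) and needle: expected pixels
for n,c in(("side",s_),):
  for rr,ang in((.143,.61),(.095,.61),(.12,.55),(.12,.61)):
    Pm=HG2+np.array([-rr*np.cos(ang),0,rr*np.sin(ang)])+cy*(-.19); print(rr,ang,c.proj(Pm))
# handle bar centre in both views vs lid angle
for th in(.5,.55,.6):
    Q=R.from_rotvec(cy*th).as_matrix()
    for y in(-.066,.066): print(th,y,s_.proj(HG2+Q@(H+cy*y-HG2))[0],t.proj(HG2+Q@(H+cy*y-HG2))[0])
for n,c in(("s",s_),("t",t)):
    g=c.im.max(2); ys,xs=np.nonzero(g<45); m=(xs>190)&(xs<330)&(ys>150)&(ys<270); print(n,m.sum(),np.c_[xs,ys][m][::max(1,m.sum()//40)].tolist())
E
```

```text
time: 31.38
ee_pos: [0.5237, 0.1854, 0.2612]
eef_rot: [0.693, 0.706, -0.102, -0.104]
ft_force: [-7.1, 2.3, -5.7]
width: 0.0123
grip_force: 45.0
[ 0.2363  0.5273 -0.89    1.277   0.2348  1.7588 -0.5978]
th pos 0.544575420049162 rot 0.5535670919718253 dr 0.0003241314251541949
0.143 0.61 [[302.3518 205.5209]]
0.095 0.61 [[291.7888 210.2387]]
0.12 0.55 [[298.3799 209.9341]]
0.12 0.61 [[297.2302 207.8087]]
0.5 -0.066 [292.4267 204.9506] [253.2968 221.5337]
0.5 0.066 [261.1706 227.1296] [193.5057 222.8349]
0.55 -0.066 [289.7878 201.3597] [252.8102 217.1142]
0.55 0.066 [258.2914 223.263 ] [192.6832 218.4325]
0.6 -0.066 [287.0237 197.8654] [252.3438 212.5057]
0.6 0.066 [255.2871 219.4932] [191.9016 213.8414]
s 2177 [[264, 151], [281, 153], [243, 156], [260, 157], [276, 158], [256, 160], [273, 161], [254, 163], [272, 164], [260, 166], [281, 167], [270, 169], [260, 171], [281, 172], [266, 174], [282, 175], [257, 177], [271, 178], [297, 179], [245, 181], [253, 182], [256, 183], [250, 184], [247, 185], [280, 186], [286, 187], [293, 188], [300, 189], [234, 191], [253, 192], [264, 194], [262, 196], [288, 197], [273, 199], [273, 202], [265, 205], [276, 207], [278, 210], [278, 214], [268, 218], [272, 221]]
t 671 [[191, 190], [191, 193], [196, 194], [201, 195], [192, 197], [194, 198], [196, 199], [197, 200], [198, 201], [198, 202], [197, 203], [195, 204], [193, 205], [209, 205], [198, 207], [202, 208], [205, 209], [208, 210], [210, 211], [211, 212], [212, 213], [212, 214], [211, 215], [209, 216], [206, 217], [202, 218], [194, 219], [196, 220], [220, 226], [230, 237], [226, 238], [205, 239], [221, 239], [200, 240], [216, 240], [232, 240], [211, 241], [227, 241], [208, 242], [224, 242], [205, 243], [221, 243]]
```

```bash
python3 - <<'E'
from plan import *
E0=np.array([.4813,.1837,.1519]); M0=R.from_quat([.6957,.7065,.0936,.0901]).as_matrix()
Q=lambda th:R.from_rotvec(cy*th).as_matrix(); A=lambda th:(HG2+Q(th)@(E0-HG2),Q(th)@M0)
for th in(.58,.615): rows(*A(th),frm=A(.55))
E
```

```text
shift [ 0.0001  0.008  -0.0203] turn [0.0143 0.     0.    ] | mm 6.53294713301686 deg 1.718873385392473
shift [ 0.0001  0.0181 -0.0436] turn [0.031  0.     0.0001] | mm 14.152757821960154 deg 3.724225668350356
```

```bash
python3 -m pendant '[[1,0,0.004,-0.01,0.007,0,0],[1,0,0.008,-0.02,0.0143,0,0],[1,0,0.013,-0.032,0.022,0,0],[1,0,0.018,-0.0436,0.031,0,0],[1,0,0.018,-0.0436,0.031,0,0],[1,0,0.018,-0.0436,0.031,0,0],[1,0,0.018,-0.0436,0.031,0,0],[1,0,0.018,-0.0436,0.031,0,0]]'
python3 - <<'E'
from plan import *
S=r.read_state(); print(S["joint_positions"],np.abs(S["joint_vel"]).max())
E0=np.array([.4813,.1837,.1519]); M0=R.from_quat([.6957,.7065,.0936,.0901]).as_matrix()
a=E0-HG2;b=S["ee_pos"]-HG2; print("th pos",np.arctan2(b[2],-b[0])-np.arctan2(a[2],-a[0]),"rot",R.from_matrix(R.from_quat(S["eef_rot"]).as_matrix()@M0.T).as_rotvec()@cy)
t,c=Cam("top"),Cam("side")
# bar ends seen in both views: dark pixels close to the expected bar line, as a function of opening
def score(cam,th):
    Qr=R.from_rotvec(cy*th).as_matrix(); ys=np.r_[np.linspace(-.062,-.03,12),np.linspace(.03,.062,12)]
    q=cam.proj([HG2+Qr@(H+cy*y-HG2) for y in ys]); return cv2.remap(cam.im.max(2),q[:,0].astype(np.float32),q[:,1].astype(np.float32),1)[:,0]
for th in np.arange(.45,.76,.05): 
    print(round(th,2),"side",score(c,th).tolist()); print("      top",score(t,th).tolist())
for n,cm,b in(("top",t,(375,240,425,300)),("side",c,(355,205,400,258))):
    k=cm.dark(b,60); print(n,cv2.contourArea(k),cv2.minAreaRect(k))
E
```

```text
time: 32.48
ee_pos: [0.5325, 0.1857, 0.2721]
eef_rot: [0.69, 0.702, -0.124, -0.126]
ft_force: [-5.3, 5.3, -8.4]
width: 0.0123
grip_force: 45.0
[ 0.1936  0.5913 -0.8729  1.1776  0.2389  1.8521 -0.6022] 0.0021943932508428606
th pos 0.6084904240429785 rot 0.6160009365606629
0.45 side [68, 71, 76, 82, 84, 83, 79, 71, 65, 68, 68, 69, 93, 92, 98, 100, 110, 110, 103, 97, 101, 115, 135, 147]
      top [164, 161, 160, 156, 154, 151, 148, 143, 139, 132, 125, 113, 48, 46, 48, 46, 44, 46, 50, 61, 56, 46, 46, 46]
0.5 side [79, 73, 80, 85, 87, 82, 77, 71, 71, 73, 72, 70, 109, 106, 102, 106, 95, 89, 96, 89, 92, 119, 140, 145]
      top [166, 163, 163, 161, 159, 156, 152, 149, 145, 142, 136, 131, 47, 49, 51, 47, 45, 48, 49, 47, 46, 51, 64, 59]
0.55 side [90, 82, 83, 88, 86, 91, 112, 151, 176, 184, 185, 184, 69, 97, 120, 131, 129, 132, 130, 128, 125, 137, 144, 140]
      top [171, 168, 165, 166, 163, 161, 158, 157, 152, 147, 146, 140, 49, 48, 50, 48, 49, 49, 47, 47, 48, 43, 44, 49]
0.6 side [43, 38, 36, 34, 33, 34, 33, 37, 35, 39, 36, 38, 36, 32, 33, 35, 38, 38, 36, 34, 36, 36, 37, 37]
      top [174
[... 352 characters left out ...]
.7 side [65, 93, 133, 151, 148, 143, 127, 94, 48, 37, 30, 29, 160, 161, 169, 175, 168, 163, 170, 180, 172, 169, 174, 180]
      top [177, 178, 179, 175, 175, 173, 170, 170, 165, 164, 160, 159, 21, 10, 14, 19, 17, 18, 27, 41, 81, 111, 119, 122]
0.75 side [55, 58, 58, 53, 42, 30, 28, 26, 30, 29, 30, 32, 76, 76, 77, 77, 75, 78, 78, 79, 80, 78, 78, 81]
      top [178, 176, 177, 177, 178, 176, 175, 173, 172, 170, 166, 166, 18, 19, 9, 13, 16, 14, 29, 63, 107, 122, 125, 120]
top 250.5 ((394.74871826171875, 274.14508056640625), (10.509309768676758, 28.000829696655273), 30.25643539428711)
side 325.5 ((376.35174560546875, 236.0207061767578), (14.79794979095459, 27.834238052368164), 3.3664608001708984)
```

In the side view the bar sits exactly on the line expected for an opening of about 0.60. The tool pose gives 0.61, the grip is steady and the blank is still standing, so I'm handing in.

```bash
python3 -c "
from bench import r
print(r.close_job())"
```

```text
the job is handed in; nothing more can be done
None
```

The job is handed in: the blank stands by itself on a 64 x 25 mm edge, and the gripper is still holding the lid at about 0.61 rad (35°), the long mark; the verdict wasn't shown to me, the lid slipped out of the grip once and fell shut on a first try, and I didn't measure whether the last, hammer, tin and brush moved.

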